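Rock a seized clamp knob free and move the vial to its stand

ROBOT

A 6-joint arm with a two-finger parallel gripper is mounted at the origin on a cart in front of the work surface, level with it; the furniture and walls round the work are solid. World frame = base frame: x ahead of the robot, y to its left, z up, the work surface at z = 0. Lengths are in m, angles in rad, forces in N, time in s.
With the tool pointing down it reaches from about 0.25 to 0.775 m from the base axis. Payload 4 kg.
Tool frame: the origin (TCP) lies on the centre line of the jaws, within the pads' length; the fingertips stand 22 mm ahead of it and the grasp point (between the pads) lies 3 mm ahead of it; z points along the fingers, y is the direction in which the jaws open and shut (so a half turn about z gives the same grasp; the last joint's range is limited). The gripper opens to 94 mm and grips with 3 to 60 N. Pads are 16 mm wide; open, the fingers measure 119 mm over their backs; the gripper's body (75 mm by 177 mm) begins 78 mm behind the grasp point.
Start: joints at [1.233, 0.087, 1.371, -0, 1.684, -0.103], TCP at [0.128, 0.535, 0.228] pointing down, gripper open.
Joint ranges: [-3.1, 3.1], [-0.76, 2.03], [0.27, 2.55], [-1.08, 4.22], [0.17, 2.65], [-2.57, 2.57]. Speed limits (rad/s): [2.79, 2.79, 3.14, 3.14, 3.14, 3.14].

INTERFACE

Orientations are given as [roll, pitch, yaw] about the fixed x, y, z axes, in that order (R = Rz(yaw) Ry(pitch) Rx(roll)).
In Python, from bench import robot gives the robot as it stands. The module is installed in compiled form; this text tells all that it offers.
- The arm moves only by the shell command python3 -m inch 'ROWS'. ROWS is JSON, a list of rows, each an object with "linear": the shift along the world's x, y, z scaled (see below), a list of three; "twist": the turn about the world's z scaled (see below); "gripper": the opening, from 0 (shut) to 1 (fully open). In form: [{"linear": [x, y, z], "twist": twist, "gripper": gripper}, ...]. A call has 1 to 10 rows; each row is the pose to reach, as a shift and turn from the pose commanded when the call began; what a row does not reach only later rows make up. The controller multiplies each number of a shift by 0.1 m and each number of a turn by 60 degrees. A row lasts 1/12 s, in which the tool goes at most 41.7 mm and 7.16 degrees, less where a joint would pass 70% of its speed; a pose out of reach is approached as far as the arm can. A call with a number of a shift or a turn outside -1 to 1 is refused whole. A call with a gripper value outside its range is refused whole. The fingers move at their own pace and stop on an object; the grip force is fixed at half the most. Time passes only in rows, so rows that repeat a pose let the fingers close. It gives the time, the measured TCP pose, the force and the opening at its end, in the units of the state.
- robot.get_obs(): the state, without advancing time (a new reading comes with each control period).
- robot.snapshot(name): name is "side" or "top"; returns a dict with "image" (384x512x3 uint8, red, green, blue), "depth" (384x512 float32, m along the optical axis (not along the pixel's ray), 0 where there is no reading), "mtx" (3x3 intrinsics, pixels), "rvec" (rotation vector, rad) and "tvec" (3), from world to camera coordinates, as OpenCV has them. Camera axes: x right, y down, z forward; pixel columns grow to the right and rows downward; lengths in m; the calibration is good to about 2 mm. A picture is of the moment at which its call begins.
- robot.close_job(): hands the job in, once; it reports no verdict.
The state is a dict: "time": time; "joint_positions": joint angles; "qvel": joint speeds; "joint_torque": joint torques, N m; "tool_pos": TCP position; "ee_rot": TCP orientation; "wrist_force": force on the tool from outside, world axes, zero at the start; "wrist_torque": the same for the moment, N m; "width": finger opening in m.
Only numpy, scipy, OpenCV 4.12 (cv2) and the standard library are available. Lean on these libraries where they do the work, as an engineer would, in place of code of your own. Each camera call takes 0.05 s, during which the arm holds its last target.

TASK

The red wing knob of the vial clamp has seized: grip it and rock it gently back and forth in small arcs, backing off each time it comes up hard, until it breaks free, without overtwisting its thin shaft. Then turn it about a quarter turn counterclockwise (seen from above) so the steel keeper swings off the vial, lift the vial out and lower it all the way down into the well of the blue stand before letting go, leaving the keeper swung open and the dropper bottles and beaker undisturbed.

Things in the scene. Friction and masses are not known exactly. Their poses are not given: they have to be found in the camera images.
- clamp: aluminium clamp block fixed to the worktop, 90 x 170 x 30 mm (x, y, z), origin at the centre of its underside. Its vial well is at y = -40 mm, a steel post carrying keeper and knob at y = +40 mm, both at x = 0. Apart from the post, nothing of the block stands higher than 33 mm
- knob_grip (a point): centre of the knob's red wing, on its upright turning axis, 125 mm above the worktop. The wing is an upright flat bar 14 mm thick (along this point's x), 58 mm long (y), 32 mm high (16 mm below this point to 16 mm above; a hub 27 mm wide starts 15 mm below). Pinch it across its thickness
- keeper (a joint): angle of the keeper and shaft (rad), positive counterclockwise from above; 0: straight over the vial; end stops -0.6, +1.75; dry friction about 0.12 N m, a little more at times while seized. At first seized: it moves only between two hard points, one 0.10 to 0.43 rad counterclockwise of 0, the other 0.10 to 0.43 rad clockwise. How it comes free: see keeper_pad
- knob (a joint): elastic twist of the thin shaft between keeper and knob wing (rad, counterclockwise positive, 0 unloaded), 8 N m per rad, so it shows the torque on the knob. Wing angle = keeper angle + twist. Beyond 0.075 rad (0.6 N m) either way the shaft is ruined; at 0.3 N m it is hard against a hard point
- keeper_pad (a point): centre of the underside of the keeper's round end, a steel disc 52 mm wide, 6 mm thick, 80 mm from the knob axis, 89 mm above the worktop, 4 mm over the vial. Coming free: each stroke right up to the hard point on the other side shifts the hard points outwards by 0.02 to 0.03 rad; after five strokes, counterclockwise first and last, it turns freely. Pushing on in one direction does not help
- clamp_well (a point): centre of the floor of the clamp's vial well, 6 mm above the worktop: round, 40 mm wide, 24 mm deep
- vial: clear vial with pale blue screw cap that does not unscrew, 79 mm tall, upright; body 28 mm in diameter, foot flange 36 mm in diameter and 6 mm high, cap 32 mm in diameter from 64 to 78 mm; origin at the centre of the underside; about 30 g
- stand: blue stand block fixed to the worktop, 70 x 70 x 30 mm, one round well in the centre of its top; origin at the centre of its underside
- stand_well (a point): centre of the floor of the stand's well, 6 mm above the worktop: round, 40 mm wide, 24 mm deep. A vial standing in it has its origin here
- dropper_0: brown dropper bottle, 32 mm wide, 96 mm tall, loose, origin at the centre of its underside; leave alone
- dropper_1: second brown dropper bottle, the same size, loose; leave alone
- beaker: small clear beaker, 55 mm wide, 67 mm tall, loose, origin at the centre of its underside; leave alone
Mind the look-alikes: they are no part of the job. There is more than one size of the stand; the one meant has the size given above.

How it is judged:
By the outcome, as a careful person would: the job done as asked, in the order asked, and still so for the second after the job is handed in, with the robot touching nothing.
It also fails if it takes over 72 s, if anything falls off the work surface, if the arm or the gripper's body presses on something with over 40 N, if the wrist force passes 120 N, or if a joint passes its speed limit or range.

## Working session

There is one attempt and no reset: what is moved stays moved. The work goes in short steps, Python scripts to look and compute and a shell command to move; the robot and the scene stay as the last step left them, time stands still between calls to the robot, and variables do not carry over. Pictures are saved under pics/ and viewed, and the job is handed in when it is done.

```bash
mkdir -p pics; cat > h.py <<'E'
import numpy as np, cv2
from bench import robot
def snap(n,f=None):
    s=robot.snapshot(n)
    if f: cv2.imwrite(f,s['image'][:,:,::-1])
    return s
def pts(s):
    d=s['depth'];K=s['mtx'];R=cv2.Rodrigues(np.array(s['rvec'],float))[0];t=np.array(s['tvec'],float).reshape(3)
    v,u=np.mgrid[:d.shape[0],:d.shape[1]]
    P=np.stack([(u-K[0,2])/K[0,0]*d,(v-K[1,2])/K[1,1]*d,d],-1)
    W=(P-t)@R; W[d<=0]=np.nan
    return W
def ray(s,uv,z):
    K=s['mtx'];R=cv2.Rodrigues(np.array(s['rvec'],float))[0];t=np.array(s['tvec'],float).reshape(3)
    c=-R.T@t; d=R.T@np.array([(uv[0]-K[0,2])/K[0,0],(uv[1]-K[1,2])/K[1,1],1])
    return c+d*(z-c[2])/d[2]
E
python3 - <<'E'
from h import *
o=robot.get_obs();print(o)
for n in('side','top'):
    s=snap(n,f'pics/{n}0.png');np.savez(f'/tmp/{n}0.npz',**s)
    R=cv2.Rodrigues(np.array(s['rvec'],float))[0];print(n,-R.T@np.array(s['tvec']).reshape(3),R[2])
E
```

```text
{'time': 0.0, 'joint_positions': array([ 1.23284813e+00,  8.79888014e-02,  1.37224380e+00, -2.18799265e-05,
        1.68356864e+00, -1.03136349e-01]), 'qvel': array([ 2.62790821e-05,  1.12074902e-03, -2.15873805e-03,  4.32374140e-04,
       -6.74722308e-04, -8.76685778e-05]), 'joint_torque': array([ 1.20314185e-04, -3.40173519e+01, -3.02434766e+01,  7.19453255e-02,
        3.29994026e-02, -1.72618597e-04]), 'tool_pos': array([0.12783109, 0.53443624, 0.22629094]), 'ee_rot': array([-3.13939357e+00, -2.05750861e-04,  2.90677814e+00]), 'wrist_force': array([ 0.57211524, -0.16838291, -0.05839826]), 'wrist_torque': array([-0.02927882, -0.00138531,  0.00997824]), 'width': 0.09404895260460946}
side [ 0.1851404  -0.98327063  0.55721516] [ 0.26727695  0.86031118 -0.4340826 ]
top [ 0.2322135  -0.0983568   1.29757607] [ 0.18214234 -0.01146242 -0.98320536]
```

View pics/side0.png

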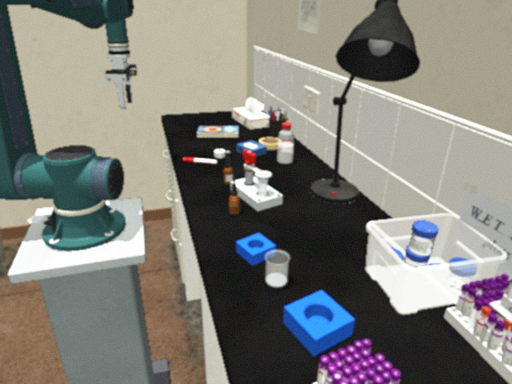

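View pics/top0.png

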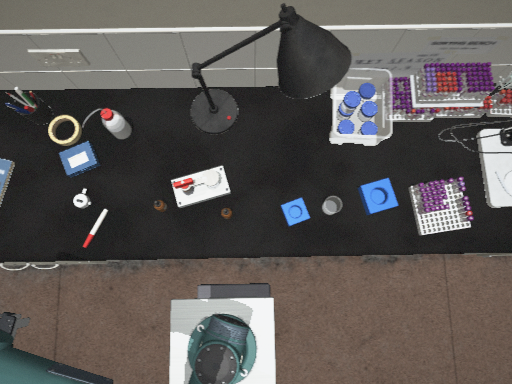

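The side view shows the clamp with its red knob near (250,160) and blue blocks near (255,248) and (320,320). In the top view the clamp is at (201,187), the blocks at (295,211) and (379,196), the droppers at (160,205) and (227,213), and the beaker at (332,205). Next I'll measure them.

```bash
python3 - <<'E'
from h import *
for n in('side','top'):
    s=dict(np.load(f'/tmp/{n}0.npz'));W=pts(s);im=s['image'];hsv=cv2.cvtColor(im,cv2.COLOR_RGB2HSV)
    H,S,V=[hsv[...,i].astype(int) for i in range(3)]
    print(n,s['mtx'][0,0])
    reg=(W[...,0]>0.25)&(W[...,0]<0.8)&(abs(W[...,1])<0.6)
    for nm,m in (('blue',(H>100)&(H<120)&(S>150)&(V>80)),('red',((H<8)|(H>172))&(S>150)&(V>80)),('white',(S<40)&(V>130)),('brown',(H<18)&(S>100)&(V>40)&(V<170))):
        m=(m&reg&(W[...,2]>0.008)).astype(np.uint8)
        c,l,st,ce=cv2.connectedComponentsWithStats(m)
        for i in range(1,c):
            if st[i,4]<12: continue
            p=W[l==i];zt=np.nanpercentile(p[:,2],90);q=p[p[:,2]>zt-.008]
            r=cv2.minAreaRect(q[:,:2].astype(np.float32))
            print(nm,st[i],'z90 %.3f'%zt,'rect',np.round(r[0],3),np.round(r[1],3),round(r[2],1))
    y0,y1,x0,x1=(140,270,215,345) if n=='side' else (150,240,140,350)
    k=6 if n=='side' else 3.8
    cv2.imwrite(f'pics/{n}0z.png',cv2.resize(im[y0:y1,x0:x1,::-1],None,fx=k if n=='top' else 4.6,fy=k if n=='top' else 4.6,interpolation=cv2.INTER_CUBIC))
E
```

```text
side 381.1525834606501
blue [237 145   7   7  22] z90 0.029 rect [0.551 0.463] [0.007 0.043] 17.0
blue [254 147  11   7  29] z90 0.024 rect [0.62  0.418] [0.055 0.012] 21.5
blue [413 222  24  16 172] z90 0.131 rect [ 0.736 -0.418] [0.038 0.045] 47.9
blue [427 223   7   5  12] z90 0.132 rect [ 0.752 -0.415] [0.019 0.011] 45.2
blue [236 233  40  29 674] z90 0.030 rect [ 0.411 -0.235] [0.074 0.073] 19.1
blue [407 249  22  12  94] z90 0.065 rect [ 0.726 -0.423] [0.016 0.046] 39.0
blue [396 251   7   7  15] z90 0.067 rect [ 0.69  -0.409] [0.027 0.006] 75.7
blue [451 259   8   3  13] z90 0.067 rect [ 0.791 -0.463] [0.005 0.018] 87.0
blue [ 283  290   72   62 2552] z90 0.040 rect [ 0.455 -0.501] [0.095 0.095] 15.5
red [272 113   4   8  15] z90 0.121 rect [0.73  0.575] [0.007 0.011] 2.8
red [281 121  10   8  57] z90 0.154 rect [0.694 0.327] [0.028 0.032] 26.3
red [243 149  13  15 137] z90 0.139 rect [0.487 0.101] [0.014 0.058] 18.9
red [183 158  10   3  20] z90 0.014 rect [0.33  0.418] [0.01 0.04] 58.2
white [373  40  15   7  65] z90 0.491 rect [ 0.677 -0.24 ] [0.007 0.029] 54.7
white [279 1
[... 2311 characters left out ...]
2] 39.1
white [102 110  23  23 275] z90 0.124 rect [0.697 0.324] [0.039 0.05 ] 45.0
white [ 68 151  21  17 194] z90 0.035 rect [0.596 0.455] [0.036 0.059] 21.7
white [ 171  166   59   41 1306] z90 0.096 rect [0.494 0.062] [0.049 0.131] 29.4
white [ 73 189  18  19 177] z90 0.028 rect [0.468 0.445] [0.052 0.047] 19.7
white [322 201  14  14  54] z90 0.067 rect [ 0.417 -0.333] [0.045 0.015] 38.7
white [ 90 209  17  26 121] z90 0.017 rect [0.397 0.388] [0.014 0.087] 63.2
brown [180 181  13   6  25] z90 0.135 rect [0.487 0.093] [0.002 0.032] 16.3
brown [154 200  11  12  62] z90 0.056 rect [0.438 0.188] [0.022 0.028] 55.3
brown [221 208  11  11  61] z90 0.057 rect [ 0.413 -0.017] [0.028 0.026] 88.9
```

View pics/side0z.png

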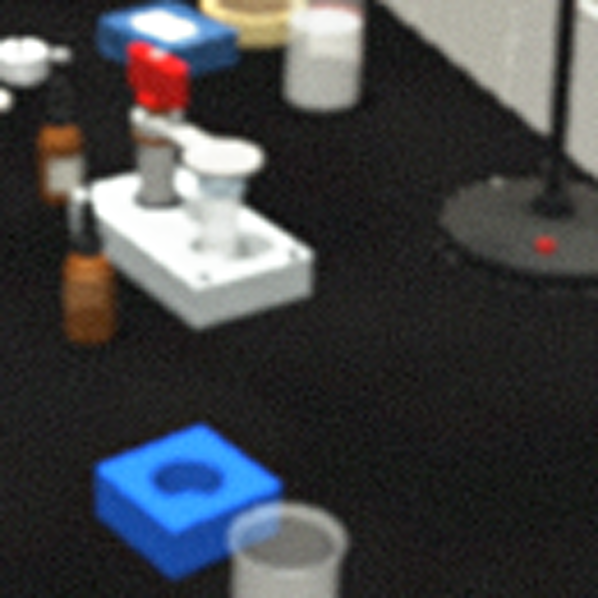

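View pics/top0z.png

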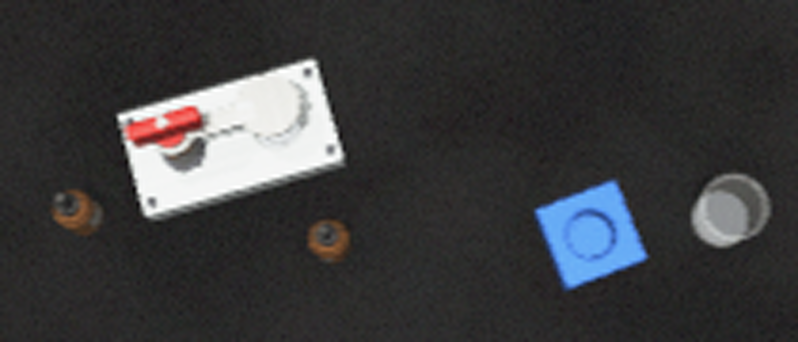

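```bash
python3 - <<'E'
from h import *
for n in('side','top'):
    s=dict(np.load(f'/tmp/{n}0.npz'));im=s['image'];W=pts(s)
    hsv=cv2.cvtColor(cv2.resize(im,None,fx=4,fy=4,interpolation=cv2.INTER_CUBIC),cv2.COLOR_RGB2HSV);H,S,V=[hsv[...,i].astype(int) for i in range(3)]
    yy,xx=np.mgrid[:H.shape[0],:H.shape[1]]/4.
    def box(x0,y0,x1,y1): return (xx>=x0)&(xx<x1)&(yy>=y0)&(yy<y1)
    def proj(m,z):
        c=max(cv2.findContours(m.astype(np.uint8),cv2.RETR_EXTERNAL,cv2.CHAIN_APPROX_NONE)[0],key=cv2.contourArea)[:,0]
        return np.array([ray(s,((u+.5)/4-.5,(v+.5)/4-.5),z)[:2] for u,v in c],np.float32)
    B=dict(top=dict(cl=(165,160,236,212),kn=(170,170,200,195),st=(278,195,315,228)),side=dict(cl=(225,160,290,215),kn=(238,145,260,168),st=(232,228,280,266)))[n]
    red=((H<10)|(H>170))&(S>120)&(V>70)
    p=proj(red&box(*B['kn']),.141 if n=='top' else .125);r=cv2.minAreaRect(p);print(n,'knob',np.round(r[0],4),np.round(r[1],3),r[2])
    bl=(H>100)&(H<122)&(S>120)&(V>60)
    if n=='side': bl&=(V>200)
    p=proj(bl&box(*B['st']),.03);r=cv2.minAreaRect(p);print('stand',np.round(r[0],4),np.round(r[1],3),r[2]); print(V[bl&box(*B['st'])].mean())
    # well (dark)
    if n=='top':
        wh=(S<60)&(V>100)&box(*B['cl']); wh|=red&box(*B['kn'])
        wh=cv2.morphologyEx(wh.astype(np.uint8),cv2.MORPH_CLOSE,np.ones((15,15)))
        p=proj(wh,.03);r=cv2.minAreaRect(p);print('clamp',np.round(r[0],4),np.round(r[1],3),r[2]);print(np.round(cv2.boxPoints(r),3))
    # keeper disc points from depth
    m=(W[...,2]>.085)&(W[...,2]<.105)&(W[...,0]>.44)&(W[...,0]<.56)&(W[...,1]>-.02)&(W[...,1]<.15)
    q=W[m];print('keeper',len(q),np.round(np.nanmedian(q,0),4));
    r=cv2.minAreaRect(q[:,:2].astype(np.float32));print(np.round(r[0],4),np.round(r[1],3),r[2])
    m2=m&(W[...,1]<.06);q=W[m2];print('disc c',np.round(q.mean(0),4),np.round(q.min(0),3),np.round(q.max(0),3))
    if n=='top':
        for nm,(u,v) in (('d0 cap',(158.5,204)),('d1cap',(225.5,212))): print(nm,ray(s,(u,v),.096))
        print('beaker rim',ray(s,(332.5,205),.067))
E
```

```text
side knob [0.4876 0.1009] [0.131 0.043] 75.42717742919922
stand [ 0.4109 -0.2367] [0.075 0.075] 20.19386863708496
247.7032571032571
keeper 199 [0.4985 0.0395 0.0942]
[0.5031 0.0602] [0.05  0.122] 9.409546852111816
disc c [0.508  0.0236 0.0936] [ 0.485 -0.     0.086] [0.534 0.058 0.097]
top knob [0.4848 0.0989] [0.026 0.056] 15.38882827758789
stand [ 0.414  -0.2346] [0.075 0.077] 19.599098205566406
224.9288814691152
clamp [0.5008 0.0632] [0.097 0.175] 15.419991493225098
[[ 0.431  0.135]
 [ 0.477 -0.034]
 [ 0.571 -0.008]
 [ 0.524  0.16 ]]
keeper 315 [0.5079 0.0351 0.0953]
[0.4949 0.0535] [0.049 0.117] 35.196266174316406
disc c [0.5129 0.029  0.0949] [0.489 0.001 0.089] [0.54  0.059 0.102]
d0 cap [0.43441168 0.17957608 0.096     ]
d1cap [ 0.40632722 -0.02041774  0.096     ]
beaker rim [ 0.42576762 -0.34703497  0.067     ]
```

Both views agree: the knob axis is near (0.4885, 0.101) with its top at z 0.14, and the clamp yaw is about 15.3°. The 70 mm stand is at (0.413, -0.2355). The other block is 95 mm. Moving to above the knob.

```bash
python3 -m inch '[{"linear":[0.72,-0.866,0],"twist":-0.2,"gripper":1},{"linear":[0.72,-0.866,0],"twist":-0.2,"gripper":1},{"linear":[0.72,-0.866,0],"twist":-0.2,"gripper":1},{"linear":[0.72,-0.866,0],"twist":-0.2,"gripper":1},{"linear":[0.72,-0.866,0],"twist":-0.2,"gripper":1}]'
```

```text
time: 0.52
tool_pos: [0.2006, 0.4475, 0.2273]
ee_rot: [-3.142, -0.0, 2.695]
wrist_force: [-0.4, -0.3, 0.2]
width: 0.0941
```

```bash
python3 -m inch '[{"linear":[0.95,-1,0],"twist":-0.25,"gripper":1},{"linear":[0.95,-1,0],"twist":-0.25,"gripper":1},{"linear":[0.95,-1,0],"twist":-0.25,"gripper":1},{"linear":[0.95,-1,0],"twist":-0.25,"gripper":1}]'
python3 -m inch '[{"linear":[0.95,-1,0],"twist":-0.25,"gripper":1},{"linear":[0.95,-1,0],"twist":-0.25,"gripper":1},{"linear":[0.95,-1,0],"twist":-0.25,"gripper":1},{"linear":[0.95,-1,0],"twist":-0.25,"gripper":1}]'
python3 -m inch '[{"linear":[0.95,-1,0],"twist":-0.25,"gripper":1},{"linear":[0.95,-1,0],"twist":-0.25,"gripper":1},{"linear":[0.95,-1,0],"twist":-0.25,"gripper":1},{"linear":[0.95,-1,0],"twist":-0.25,"gripper":1},{"linear":[0.95,-1,0],"twist":-0.25,"gripper":1}]'
```

```text
time: 0.85
tool_pos: [0.297, 0.3463, 0.2272]
ee_rot: [-3.141, 0.002, 2.433]
wrist_force: [-0.4, 0.7, 0.4]
width: 0.0938
time: 1.18
tool_pos: [0.3925, 0.246, 0.227]
ee_rot: [-3.141, 0.002, 2.17]
wrist_force: [0.2, 0.9, 0.5]
width: 0.0937
time: 1.6
tool_pos: [0.4866, 0.1471, 0.2264]
ee_rot: [-3.14, -0.0, 1.909]
wrist_force: [-0.4, -0.6, 0.3]
width: 0.094
```

```bash
python3 -m inch '[{"linear":[0.01,-0.46,0],"twist":-0.068,"gripper":1},{"linear":[0.01,-0.46,0],"twist":-0.068,"gripper":1},{"linear":[0.01,-0.46,0],"twist":-0.068,"gripper":1},{"linear":[0.01,-0.46,0],"twist":-0.068,"gripper":1}]'
python3 - <<'E'
from h import *
for n in('side','top'):
    s=snap(n);im=s['image']
    y0,y1,x0,x1=(90,220,190,320) if n=='side' else (150,240,140,260)
    cv2.imwrite(f'pics/{n}1z.png',cv2.resize(im[y0:y1,x0:x1,::-1],None,fx=4.5,fy=4.5,interpolation=cv2.INTER_CUBIC))
E
```

```text
time: 1.93
tool_pos: [0.4854, 0.1039, 0.2275]
ee_rot: [3.141, -0.001, 1.843]
wrist_force: [-0.7, 0.1, -0.0]
width: 0.0939
```

View pics/side1z.png

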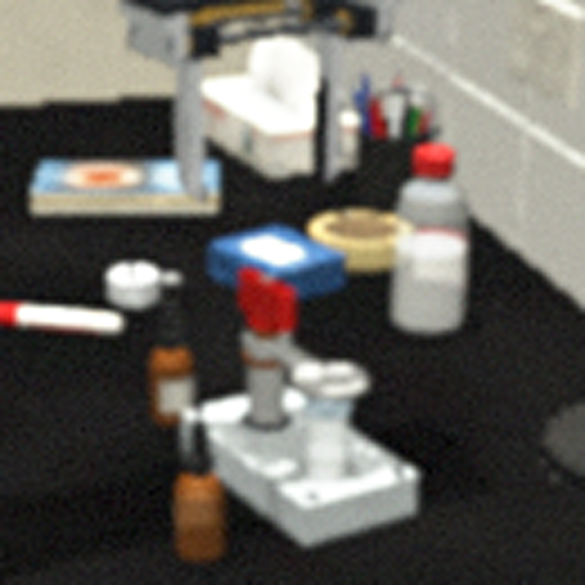

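View pics/top1z.png

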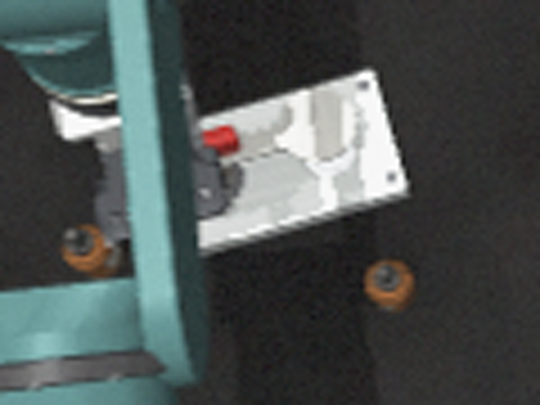

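The gripper is centred over the red wing in the side view (knob at about (265,300) in the crop). Lowering.

```bash
python3 -m inch '[{"linear":[0.02,-0.02,-0.3],"twist":-0.005,"gripper":1},{"linear":[0.02,-0.02,-0.55],"twist":-0.005,"gripper":1},{"linear":[0.02,-0.02,-0.55],"twist":-0.005,"gripper":1},{"linear":[0.02,-0.02,-0.55],"twist":-0.005,"gripper":1}]'
python3 -c "
from h import *
print(robot.get_obs())"
```

```text
time: 2.37
tool_pos: [0.4867, 0.1014, 0.1713]
ee_rot: [-3.138, -0.001, 1.837]
wrist_force: [0.5, -0.0, -0.5]
width: 0.0937
{'time': 2.3667, 'joint_positions': array([ 9.10509973e-02, -1.01202903e-02,  1.58277520e+00,  4.53847604e-04,
        1.57254336e+00, -1.75622138e-01]), 'qvel': array([-0.00572682, -0.02347519, -0.06370086, -0.00048752,  0.00027222,
       -0.00121821]), 'joint_torque': array([-2.84647109e-02, -2.81505865e+01, -2.83682317e+01,  6.48750854e-02,
        3.59516451e-02,  3.54318252e-05]), 'tool_pos': array([0.48667738, 0.10142052, 0.17131543]), 'ee_rot': array([-3.13812179e+00, -1.07684174e-03,  1.83746757e+00]), 'wrist_force': array([ 0.50019685, -0.02352761, -0.51907966]), 'wrist_torque': array([-0.10672778,  0.02189714,  0.00864065]), 'width': 0.0936932450886581}
```

```bash
python3 -m inch '[{"linear":[0.015,0,-0.35],"twist":0,"gripper":1},{"linear":[0.015,0,-0.35],"twist":0,"gripper":1},{"linear":[0.015,0,-0.35],"twist":0,"gripper":1}]'
python3 -c "
from h import *
snap('side','pics/side2.png');im=cv2.imread('pics/side2.png')[120:210,200:310];cv2.imwrite('pics/side2z.png',cv2.resize(im,None,fx=6,fy=6,interpolation=2))"
```

```text
time: 2.62
tool_pos: [0.4888, 0.1008, 0.1376]
ee_rot: [-3.14, -0.001, 1.836]
wrist_force: [-0.3, 0.9, 0.3]
width: 0.0939
```

View pics/side2z.png

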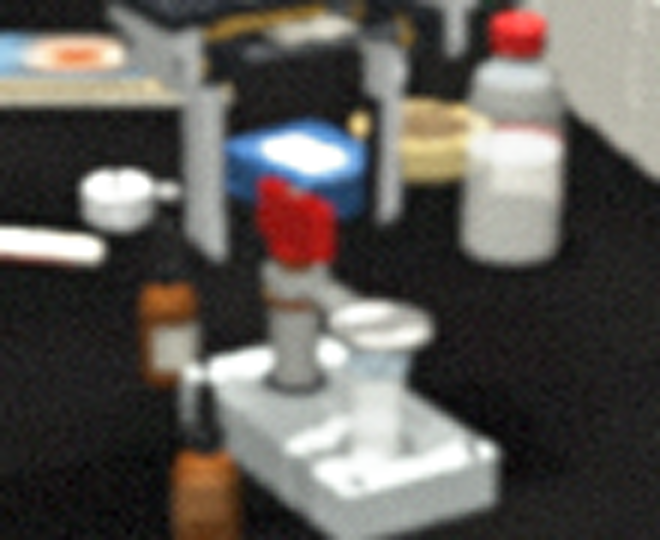

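The wing is between the fingers. Closing on it.

```bash
python3 -m inch '[{"linear":[0,0,0],"twist":0,"gripper":0.3},{"linear":[0,0,0],"twist":0,"gripper":0.3},{"linear":[0,0,0],"twist":0,"gripper":0.3},{"linear":[0,0,0],"twist":0,"gripper":0.3},{"linear":[0,0,0],"twist":0,"gripper":0.3},{"linear":[0,0,0],"twist":0,"gripper":0},{"linear":[0,0,0],"twist":0,"gripper":0},{"linear":[0,0,0],"twist":0,"gripper":0}]'
python3 -c "
from h import *
o=robot.get_obs();print(o['wrist_force'],o['wrist_torque'],o['ee_rot'],o['tool_pos'])"
```

```text
time: 3.33
tool_pos: [0.4894, 0.1003, 0.1375]
ee_rot: [3.142, -0.0, 1.835]
wrist_force: [-0.3, -0.7, -0.2]
width: 0.0441
[-0.32054967 -0.71020827 -0.21057181] [-0.05170065  0.03579432 -0.04567386] [ 3.14156494e+00 -2.61975884e-06  1.83543215e+00] [0.48944617 0.10028395 0.13749747]
```

```bash
python3 -m inch '[{"linear":[0,0,0],"twist":0,"gripper":0},{"linear":[0,0,0],"twist":0,"gripper":0},{"linear":[0,0,0],"twist":0,"gripper":0},{"linear":[0,0,0],"twist":0,"gripper":0},{"linear":[0,0,0],"twist":0,"gripper":0},{"linear":[0,0,0],"twist":0,"gripper":0},{"linear":[0,0,0],"twist":0,"gripper":0},{"linear":[0,0,0],"twist":0,"gripper":0}]'
cat > o.py <<'E'
from h import *
o=robot.get_obs();print('F',o['wrist_force'].round(1),'T',o['wrist_torque'].round(3),'yaw deg',np.degrees(o['ee_rot'][2]).round(2),o['tool_pos'].round(4),round(o['width'],4),o['time'])
E
python3 o.py
```

```text
time: 4.0
tool_pos: [0.4909, 0.1006, 0.1375]
ee_rot: [3.138, 0.0, 1.836]
wrist_force: [4.9, 1.7, -2.6]
width: 0.014
F [ 4.9  1.7 -2.6] T [ 0.104 -0.706  0.101] yaw deg 105.18 [0.4909 0.1006 0.1375] 0.014 4.0
```

```bash
python3 -m inch '[{"linear":[0.02,0.005,0],"twist":0,"gripper":0},{"linear":[0.02,0.005,0],"twist":0,"gripper":0}]'; python3 o.py;  python3 -m inch '[{"linear":[0,0,0],"twist":0,"gripper":0}]'; python3 o.py
```

```text
time: 4.17
tool_pos: [0.4911, 0.1007, 0.1374]
ee_rot: [-3.14, 0.0, 1.836]
wrist_force: [-1.1, -0.5, 0.9]
width: 0.014
F [-1.1 -0.5  0.9] T [-0.105  0.197  0.085] yaw deg 105.18 [0.4911 0.1007 0.1374] 0.014 4.1667
time: 4.25
tool_pos: [0.4911, 0.1007, 0.1374]
ee_rot: [-3.14, 0.0, 1.836]
wrist_force: [-0.9, -0.2, 0.0]
width: 0.0136
F [-0.9 -0.2  0. ] T [-0.118  0.187  0.118] yaw deg 105.18 [0.4911 0.1007 0.1374] 0.0136 4.25
```

```bash
python3 -m inch '[{"linear":[0,0,0],"twist":0.03,"gripper":0},{"linear":[0,0,0],"twist":0.06,"gripper":0},{"linear":[0,0,0],"twist":0.08,"gripper":0},{"linear":[0,0,0],"twist":0.08,"gripper":0}]'; python3 o.py;  python3 -m inch '[{"linear":[0,0,0],"twist":0.0167,"gripper":0},{"linear":[0,0,0],"twist":0.0167,"gripper":0}]'; python3 o.py
```

```text
time: 4.58
tool_pos: [0.4913, 0.1008, 0.1375]
ee_rot: [-3.141, -0.0, 1.919]
wrist_force: [0.2, -0.5, 0.6]
width: 0.0135
F [ 0.2 -0.5  0.6] T [-0.1    0.168 -0.201] yaw deg 109.96 [0.4913 0.1008 0.1375] 0.0135 4.5833
time: 4.75
tool_pos: [0.4913, 0.1008, 0.1375]
ee_rot: [-3.141, -0.0, 1.937]
wrist_force: [-1.1, -0.8, -0.1]
width: 0.0139
F [-1.1 -0.8 -0.1] T [-0.134  0.134 -0.182] yaw deg 110.99 [0.4913 0.1008 0.1375] 0.0139 4.75
```

```bash
for i in 1; do python3 -m inch '[{"linear":[0,0,0],"twist":0.0167,"gripper":0},{"linear":[0,0,0],"twist":0.0167,"gripper":0}]' >/dev/null; python3 o.py; done; python3 -m inch '[{"linear":[0,0,0],"twist":0.0167,"gripper":0},{"linear":[0,0,0],"twist":0.0167,"gripper":0}]'>/dev/null; python3 o.py
```

```text
F [-1.  -0.6  0.7] T [-0.144  0.143 -0.17 ] yaw deg 112.01 [0.4914 0.1008 0.1375] 0.014 4.9167
F [-0.6  0.5 -0.7] T [-0.104  0.11  -0.192] yaw deg 113.03 [0.4914 0.1008 0.1375] 0.014 5.0833
```

```bash
python3 -m inch '[{"linear":[0,0,0],"twist":0.0167,"gripper":0},{"linear":[0,0,0],"twist":0.0167,"gripper":0}]'>/dev/null; python3 o.py
```

```text
F [-0.  -0.  -0.7] T [-0.037  0.077  0.003] yaw deg 114.05 [0.4915 0.1009 0.1375] 0.0136 5.25
```

```bash
python3 -m inch '[{"linear":[0,0,0],"twist":0.0167,"gripper":0},{"linear":[0,0,0],"twist":0.0167,"gripper":0}]'>/dev/null; python3 o.py
```

```text
F [-0.4 -0.3 -1.2] T [-0.101  0.027 -0.064] yaw deg 115.04 [0.4915 0.1009 0.1374] 0.0136 5.4167
```

```bash
python3 -m inch '[{"linear":[0,0,0],"twist":0.0167,"gripper":0},{"linear":[0,0,0],"twist":0.0167,"gripper":0}]'>/dev/null; python3 o.py
```

```text
F [ 0.7  1.1 -0.2] T [-0.126 -0.043 -0.039] yaw deg 116.03 [0.4916 0.1009 0.1375] 0.0137 5.5833
```

```bash
cat > kp.py <<'E'
from h import *
import sys
s=snap('side',f'pics/{sys.argv[1]}.png');W=pts(s)
m=(W[...,2]>.089)&(W[...,2]<.1)&(W[...,0]>.4)&(W[...,0]<.64)&(W[...,1]>-.03)&(W[...,1]<.15)&(np.hypot(W[...,0]-.491,W[...,1]-.1008)<.115)&(np.hypot(W[...,0]-.491,W[...,1]-.1008)>.05)
hsv=cv2.cvtColor(s['image'],cv2.COLOR_RGB2HSV); m&=(hsv[...,1]<70)&(hsv[...,2]>90)
q=W[m];c=(q.max(0)+q.min(0))/2;c=q.mean(0)
print('disc',len(q),c.round(4),'ang deg vs clamp',np.degrees(np.arctan2(c[1]-.1008,c[0]-.491)).round(2)+74.7)
im=cv2.imread(f'pics/{sys.argv[1]}.png')[120:220,200:310];cv2.imwrite(f'pics/{sys.argv[1]}.png',cv2.resize(im,None,fx=5.5,fy=5.5,interpolation=2))
E
python3 kp.py s3
```

```text
disc 113 [0.5206 0.0269 0.0936] ang deg vs clamp 6.5
```

View pics/s3.png

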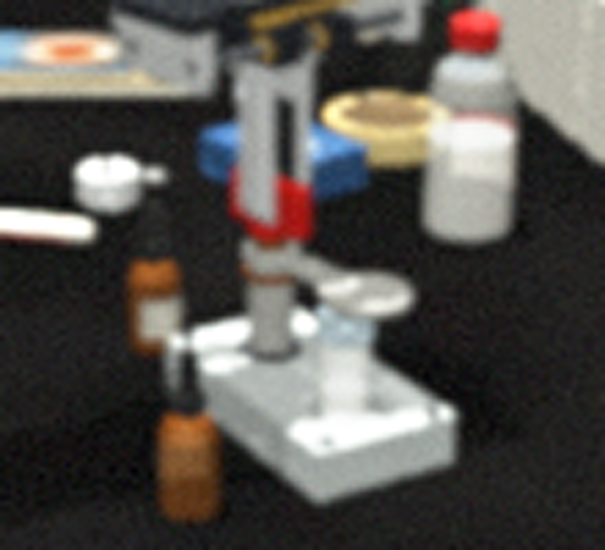

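The keeper disc has swung right, to about (365,295) in the crop, so it follows the wing. Continuing.

```bash
python3 -m inch '[{"linear":[0,0,0],"twist":0.0167,"gripper":0},{"linear":[0,0,0],"twist":0.0167,"gripper":0}]'>/dev/null; python3 o.py
```

```text
F [ 0.4  0.5 -1.3] T [-0.014 -0.    -0.183] yaw deg 117.02 [0.4916 0.1009 0.1375] 0.0137 5.8
```

```bash
python3 -m inch '[{"linear":[0,0,0],"twist":0.0167,"gripper":0},{"linear":[0,0,0],"twist":0.0167,"gripper":0}]'>/dev/null; python3 o.py
```

```text
F [ 1.5  0.7 -0.9] T [ 0.017 -0.151 -0.125] yaw deg 118.03 [0.4916 0.1009 0.1375] 0.0137 5.9667
```

```bash
python3 -m inch '[{"linear":[0,0,0],"twist":0.0167,"gripper":0},{"linear":[0,0,0],"twist":0.0167,"gripper":0}]'>/dev/null; python3 o.py
```

```text
F [ 2.5  1.2 -1.4] T [ 0.017 -0.179 -0.096] yaw deg 119.04 [0.4917 0.1009 0.1375] 0.0137 6.1333
```

```bash
python3 -m inch '[{"linear":[0.01,0.003,0],"twist":0.0167,"gripper":0},{"linear":[0.01,0.003,0],"twist":0.0167,"gripper":0}]'>/dev/null; python3 o.py
```

```text
F [-2.5  0.3  0.8] T [-0.026  0.343 -0.137] yaw deg 120.04 [0.4918 0.101  0.1375] 0.0135 6.3
```

```bash
python3 -m inch '[{"linear":[0,0,0],"twist":0.0167,"gripper":0},{"linear":[0,0,0],"twist":0.0167,"gripper":0}]'>/dev/null; python3 o.py
```

```text
F [-2.6  0.   0.4] T [-0.086  0.468 -0.166] yaw deg 121.04 [0.4919 0.101  0.1374] 0.0143 6.4667
```

```bash
python3 -m inch '[{"linear":[0,0,0],"twist":0.0167,"gripper":0},{"linear":[0,0,0],"twist":0.0167,"gripper":0}]'>/dev/null; python3 o.py
```

```text
F [-3.6 -0.5  1.4] T [-0.171  0.63  -0.258] yaw deg 122.03 [0.4919 0.101  0.1375] 0.0142 6.6333
```

```bash
python3 -m inch '[{"linear":[-0.007,0,0],"twist":0.01,"gripper":0},{"linear":[-0.007,0,0],"twist":0.01,"gripper":0}]'>/dev/null; python3 o.py
```

```text
F [-1.9 -1.1  0.3] T [-0.171  0.346 -0.347] yaw deg 122.61 [0.4919 0.101  0.1375] 0.014 6.8
```

```bash
python3 -m inch '[{"linear":[-0.003,0,0],"twist":0.008,"gripper":0},{"linear":[-0.003,0,0],"twist":0.008,"gripper":0}]'>/dev/null; python3 o.py
```

```text
F [-0.1 -0.3 -0.6] T [-0.155  0.197 -0.327] yaw deg 123.08 [0.4918 0.101  0.1375] 0.014 6.9667
```

```bash
python3 -m inch '[{"linear":[0,0,0],"twist":0.008,"gripper":0},{"linear":[0,0,0],"twist":0.008,"gripper":0}]'>/dev/null; python3 o.py
```

```text
F [ 0.1 -0.3 -0.3] T [-0.208  0.052 -0.412] yaw deg 123.56 [0.4919 0.1011 0.1375] 0.0142 7.1333
```

Counterclockwise came up hard at 0.41 N m. Backing off and stroking clockwise.

```bash
python3 -m inch '[{"linear":[0,0,0],"twist":-0.06,"gripper":0},{"linear":[0,0,0],"twist":-0.12,"gripper":0},{"linear":[0,0,0],"twist":-0.18,"gripper":0},{"linear":[0,0,0],"twist":-0.24,"gripper":0},{"linear":[0,0,0],"twist":-0.3,"gripper":0},{"linear":[0,0,0],"twist":-0.35,"gripper":0},{"linear":[0,0,0],"twist":-0.38,"gripper":0},{"linear":[0,0,0],"twist":-0.4,"gripper":0},{"linear":[0,0,0],"twist":-0.4,"gripper":0}]'>/dev/null; python3 o.py
```

```text
F [-3.4 -1.7  1.3] T [-0.538  0.682  0.115] yaw deg 99.58 [0.4909 0.1007 0.1375] 0.014 7.8833
```

```bash
python3 -m inch '[{"linear":[0,0,0],"twist":-0.0167,"gripper":0},{"linear":[0,0,0],"twist":-0.0167,"gripper":0}]'>/dev/null; python3 o.py
```

```text
F [-3.7 -3.   2.3] T [-0.556  0.78   0.146] yaw deg 98.53 [0.4908 0.1007 0.1375] 0.0138 8.05
```

```bash
python3 -m inch '[{"linear":[0,0,0],"twist":-0.0167,"gripper":0},{"linear":[0,0,0],"twist":-0.0167,"gripper":0}]'>/dev/null; python3 o.py
```

```text
F [-4.2 -3.3  2.1] T [-0.651  0.81   0.159] yaw deg 97.53 [0.4908 0.1007 0.1375] 0.0135 8.2167
```

```bash
python3 -m inch '[{"linear":[-0.01,-0.006,0],"twist":-0.0167,"gripper":0},{"linear":[-0.01,-0.006,0],"twist":-0.0167,"gripper":0}]'>/dev/null; python3 o.py
```

```text
F [-1.4 -1.5 -0.6] T [-0.397  0.47   0.126] yaw deg 96.51 [0.4906 0.1006 0.1375] 0.0137 8.3833
```

```bash
python3 -m inch '[{"linear":[0,0,0],"twist":-0.0167,"gripper":0},{"linear":[0,0,0],"twist":-0.0167,"gripper":0}]'>/dev/null; python3 o.py
```

```text
F [-2.4 -1.3 -1.2] T [-0.376  0.399  0.192] yaw deg 95.5 [0.4906 0.1006 0.1375] 0.0138 8.55
```

```bash
python3 -m inch '[{"linear":[0,0,0],"twist":-0.0167,"gripper":0},{"linear":[0,0,0],"twist":-0.0167,"gripper":0}]'>/dev/null; python3 o.py
```

```text
F [-2.2 -0.9 -0.6] T [-0.34   0.307  0.165] yaw deg 94.49 [0.4906 0.1006 0.1375] 0.0139 8.7167
```

```bash
python3 -m inch '[{"linear":[0,0,0],"twist":-0.0167,"gripper":0},{"linear":[0,0,0],"twist":-0.0167,"gripper":0}]'>/dev/null; python3 o.py
```

```text
F [-1.5 -1.7 -0.3] T [-0.322  0.412  0.113] yaw deg 93.49 [0.4905 0.1006 0.1375] 0.0135 8.8833
```

```bash
python3 -m inch '[{"linear":[0,0,0],"twist":-0.0167,"gripper":0},{"linear":[0,0,0],"twist":-0.0167,"gripper":0}]'>/dev/null; python3 o.py
```

```text
F [-1.6 -0.5 -0.3] T [-0.276  0.372  0.127] yaw deg 92.48 [0.4905 0.1006 0.1374] 0.0138 9.05
```

```bash
python3 -m inch '[{"linear":[0,0,0],"twist":-0.0167,"gripper":0},{"linear":[0,0,0],"twist":-0.0167,"gripper":0}]'>/dev/null; python3 o.py
```

```text
F [-0.8 -0.9  0.4] T [-0.279  0.393  0.18 ] yaw deg 91.48 [0.4904 0.1006 0.1375] 0.0139 9.2167
```

```bash
python3 -m inch '[{"linear":[0,0,0],"twist":-0.0167,"gripper":0},{"linear":[0,0,0],"twist":-0.0167,"gripper":0}]'>/dev/null; python3 o.py
```

```text
F [-1.4 -0.8 -0.6] T [-0.26   0.4    0.144] yaw deg 90.48 [0.4904 0.1006 0.1375] 0.0136 9.3833
```

```bash
python3 -m inch '[{"linear":[0,0,0],"twist":-0.0167,"gripper":0},{"linear":[0,0,0],"twist":-0.0167,"gripper":0}]'>/dev/null; python3 o.py
```

```text
F [-1.7 -1.1 -0.3] T [-0.225  0.462  0.165] yaw deg 89.48 [0.4903 0.1006 0.1375] 0.0138 9.55
```

```bash
python3 -m inch '[{"linear":[0,0,0],"twist":-0.0167,"gripper":0},{"linear":[0,0,0],"twist":-0.0167,"gripper":0}]'>/dev/null; python3 o.py
```

```text
F [-2.6 -0.8 -0.3] T [-0.149  0.514  0.112] yaw deg 88.48 [0.4903 0.1006 0.1375] 0.0139 9.7167
```

```bash
python3 -m inch '[{"linear":[0,0,0],"twist":-0.0167,"gripper":0},{"linear":[0,0,0],"twist":-0.0167,"gripper":0}]'>/dev/null; python3 o.py
```

```text
F [-3.1  0.2 -0.7] T [-0.228  0.68   0.079] yaw deg 87.47 [0.4902 0.1006 0.1375] 0.0136 9.8833
```

```bash
python3 -m inch '[{"linear":[0,0,0],"twist":-0.0167,"gripper":0},{"linear":[0,0,0],"twist":-0.0167,"gripper":0}]'>/dev/null; python3 o.py
```

```text
F [-3.7  0.9  0.9] T [-0.163  0.741  0.092] yaw deg 86.47 [0.4902 0.1006 0.1375] 0.0139 10.05
```

```bash
python3 -m inch '[{"linear":[-0.012,0,0],"twist":-0.0167,"gripper":0},{"linear":[-0.012,0,0],"twist":-0.0167,"gripper":0}]'>/dev/null; python3 o.py
```

```text
F [ 1.  -0.5 -2.1] T [-0.127  0.037  0.031] yaw deg 85.45 [0.49   0.1006 0.1375] 0.0138 10.2167
```

```bash
python3 -m inch '[{"linear":[0,0,0],"twist":-0.0167,"gripper":0},{"linear":[0,0,0],"twist":-0.0167,"gripper":0}]'>/dev/null; python3 o.py; python3 kp.py s4
```

```text
F [ 1.6  0.7 -2.1] T [-0.112 -0.151  0.192] yaw deg 84.47 [0.49   0.1006 0.1375] 0.0136 10.3833
disc 118 [0.481  0.02   0.0938] ang deg vs clamp -22.36
```

View pics/s4.png

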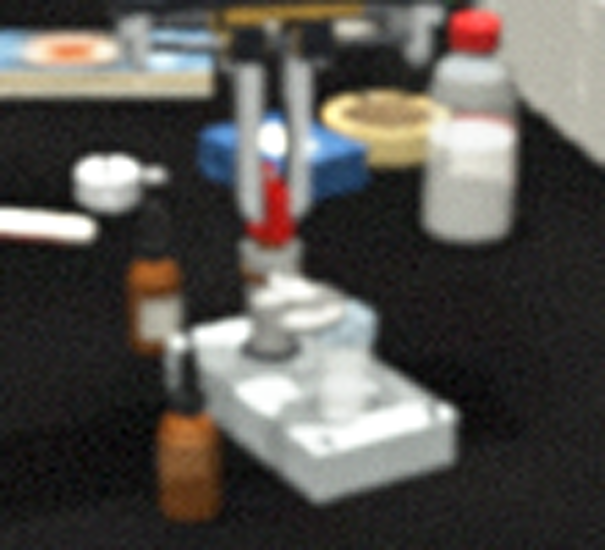

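The keeper tracks clockwise, with its disc at about (305,305) in the crop, left of the vial cap. Continuing.

```bash
python3 -m inch '[{"linear":[0,0,0],"twist":-0.0167,"gripper":0},{"linear":[0,0,0],"twist":-0.0167,"gripper":0}]'>/dev/null; python3 o.py
```

```text
F [ 3.4 -0.9 -4. ] T [-0.025 -0.447  0.151] yaw deg 83.47 [0.4899 0.1006 0.1375] 0.0135 10.6
```

```bash
python3 -m inch '[{"linear":[0,0,0],"twist":-0.0167,"gripper":0},{"linear":[0,0,0],"twist":-0.0167,"gripper":0}]'>/dev/null; python3 o.py
```

```text
F [ 3.7 -1.  -4.3] T [ 0.029 -0.568  0.064] yaw deg 82.46 [0.4899 0.1006 0.1375] 0.0139 10.7667
```

```bash
python3 -m inch '[{"linear":[0.008,0,0],"twist":-0.0167,"gripper":0},{"linear":[0.008,0,0],"twist":-0.0167,"gripper":0}]'>/dev/null; python3 o.py
```

```text
F [ 1.4  0.2 -2.4] T [-0.079 -0.249  0.182] yaw deg 81.47 [0.4899 0.1006 0.1375] 0.014 10.9333
```

```bash
python3 -m inch '[{"linear":[0,0,0],"twist":-0.0167,"gripper":0},{"linear":[0,0,0],"twist":-0.0167,"gripper":0}]'>/dev/null; python3 o.py
```

```text
F [ 0.7 -0.2 -2.7] T [ 0.019 -0.221  0.136] yaw deg 80.47 [0.4898 0.1006 0.1375] 0.0138 11.1
```

```bash
python3 -m inch '[{"linear":[0,0,0],"twist":-0.0167,"gripper":0},{"linear":[0,0,0],"twist":-0.0167,"gripper":0}]'>/dev/null; python3 o.py
```

```text
F [ 1.  -0.1 -1.6] T [ 0.032 -0.062  0.261] yaw deg 79.47 [0.4898 0.1006 0.1375] 0.0138 11.2667
```

```bash
python3 -m inch '[{"linear":[0,0,0],"twist":-0.0167,"gripper":0},{"linear":[0,0,0],"twist":-0.0167,"gripper":0}]'>/dev/null; python3 o.py
```

```text
F [ 0.5  0.8 -1.8] T [-0.006  0.006  0.268] yaw deg 78.47 [0.4898 0.1006 0.1375] 0.014 11.4333
```

```bash
python3 -m inch '[{"linear":[0,0,0],"twist":-0.008,"gripper":0},{"linear":[0,0,0],"twist":-0.008,"gripper":0}]'>/dev/null; python3 o.py
```

```text
F [-0.8  0.9 -2.5] T [0.017 0.103 0.313] yaw deg 78.02 [0.4898 0.1006 0.1375] 0.0138 11.6
```

```bash
python3 -m inch '[{"linear":[0,0,0],"twist":-0.005,"gripper":0},{"linear":[0,0,0],"twist":-0.005,"gripper":0}]'>/dev/null; python3 o.py
```

```text
F [-0.9  1.2 -0.9] T [0.091 0.241 0.322] yaw deg 77.72 [0.4898 0.1006 0.1375] 0.014 11.7667
```

```bash
python3 -m inch '[{"linear":[0,0,0],"twist":-0.008,"gripper":0},{"linear":[0,0,0],"twist":-0.008,"gripper":0}]'>/dev/null; python3 o.py
```

```text
F [-0.1  0.2 -1. ] T [0.074 0.327 0.354] yaw deg 77.23 [0.4898 0.1006 0.1375] 0.0137 11.9333
```

```bash
python3 -m inch '[{"linear":[0,0,0],"twist":-0.005,"gripper":0},{"linear":[0,0,0],"twist":-0.005,"gripper":0}]'>/dev/null; python3 o.py
```

```text
F [-1.8  1.4 -1.5] T [0.108 0.435 0.395] yaw deg 76.94 [0.4898 0.1006 0.1375] 0.0138 12.1
```

Clockwise is hard at 0.395 N m. Stroke 3 goes counterclockwise, undoing the small lateral corrections on the way.

```bash
python3 -m inch '[{"linear":[0,0,0],"twist":-0.0,"gripper":0},{"linear":[0.002,0.001,0],"twist":0.08,"gripper":0},{"linear":[0.003,0.002,0],"twist":0.16,"gripper":0},{"linear":[0.005,0.003,0],"twist":0.24,"gripper":0},{"linear":[0.007,0.003,0],"twist":0.32,"gripper":0},{"linear":[0.008,0.004,0],"twist":0.4,"gripper":0},{"linear":[0.01,0.004,0],"twist":0.48,"gripper":0},{"linear":[0.012,0.005,0],"twist":0.56,"gripper":0},{"linear":[0.013,0.006,0],"twist":0.64,"gripper":0},{"linear":[0.014,0.006,0],"twist":0.7,"gripper":0}]'>/dev/null; python3 o.py
python3 -m inch '[{"linear":[0,0,0],"twist":0.03,"gripper":0},{"linear":[0,0,0],"twist":0.04,"gripper":0},{"linear":[0,0,0],"twist":0.04,"gripper":0}]'>/dev/null; python3 o.py
```

```text
F [-1.   0.2 -1.5] T [ 0.058  0.141 -0.158] yaw deg 119.06 [0.4917 0.1009 0.1375] 0.014 12.9333
F [ 0.6  0.5 -2. ] T [ 0.081  0.035 -0.127] yaw deg 121.27 [0.4918 0.101  0.1375] 0.014 13.1833
```

```bash
python3 -m inch '[{"linear":[0,0,0],"twist":0.0167,"gripper":0},{"linear":[0,0,0],"twist":0.0167,"gripper":0}]'>/dev/null; python3 o.py
```

```text
F [ 0.5  0.7 -2.5] T [ 0.009 -0.076 -0.11 ] yaw deg 122.35 [0.4918 0.101  0.1375] 0.0138 13.35
```

```bash
python3 -m inch '[{"linear":[0,0,0],"twist":0.0167,"gripper":0},{"linear":[0,0,0],"twist":0.0167,"gripper":0}]'>/dev/null; python3 o.py
```

```text
F [ 1.3 -0.4 -2.7] T [ 0.063 -0.212 -0.166] yaw deg 123.38 [0.4919 0.1011 0.1375] 0.0138 13.5167
```

```bash
python3 -m inch '[{"linear":[0,0,0],"twist":0.0167,"gripper":0},{"linear":[0,0,0],"twist":0.0167,"gripper":0}]'>/dev/null; python3 o.py
```

```text
F [ 2.2  1.1 -3.6] T [-0.012 -0.366 -0.244] yaw deg 124.38 [0.4919 0.1011 0.1375] 0.0136 13.6833
```

```bash
python3 -m inch '[{"linear":[0.004,0,0],"twist":0.0133,"gripper":0},{"linear":[0.004,0,0],"twist":0.0133,"gripper":0}]'>/dev/null; python3 o.py
```

```text
F [ 2.4  1.2 -3.6] T [-0.059 -0.24  -0.315] yaw deg 125.18 [0.4919 0.1011 0.1375] 0.0139 13.85
```

```bash
python3 -m inch '[{"linear":[0,0,0],"twist":0.008,"gripper":0},{"linear":[0,0,0],"twist":0.008,"gripper":0}]'>/dev/null; python3 o.py
```

```text
F [ 2.2  1.9 -4.4] T [-0.028 -0.235 -0.388] yaw deg 125.64 [0.4919 0.1011 0.1375] 0.0137 14.0167
```

```bash
python3 -m inch '[{"linear":[0,0,0],"twist":0.006,"gripper":0},{"linear":[0,0,0],"twist":0.006,"gripper":0}]'>/dev/null; python3 o.py
```

```text
F [ 1.4  0.3 -1.9] T [-0.046 -0.246 -0.423] yaw deg 126.0 [0.4919 0.1011 0.1375] 0.0135 14.1833
```

Stroke 3 is hard at 0.42 N m, about 2.5° further out than stroke 1, as expected. Stroke 4 is clockwise.

```bash
python3 -m inch '[{"linear":[-0.002,-0.001,0],"twist":-0.08,"gripper":0},{"linear":[-0.003,-0.002,0],"twist":-0.16,"gripper":0},{"linear":[-0.005,-0.003,0],"twist":-0.24,"gripper":0},{"linear":[-0.007,-0.003,0],"twist":-0.32,"gripper":0},{"linear":[-0.008,-0.004,0],"twist":-0.4,"gripper":0},{"linear":[-0.01,-0.004,0],"twist":-0.48,"gripper":0},{"linear":[-0.012,-0.005,0],"twist":-0.56,"gripper":0},{"linear":[-0.014,-0.006,0],"twist":-0.64,"gripper":0},{"linear":[-0.016,-0.006,0],"twist":-0.72,"gripper":0},{"linear":[-0.016,-0.006,0],"twist":-0.75,"gripper":0}]'>/dev/null; python3 o.py
python3 -m inch '[{"linear":[0,0,0],"twist":-0.03,"gripper":0},{"linear":[0,0,0],"twist":-0.05,"gripper":0},{"linear":[0,0,0],"twist":-0.05,"gripper":0}]'>/dev/null; python3 o.py
```

```text
F [ 1.  -0.4 -1.8] T [-0.035 -0.046  0.22 ] yaw deg 80.9 [0.4899 0.1006 0.1375] 0.0137 15.0167
F [-0.3  0.5 -2. ] T [-0.018  0.161  0.181] yaw deg 78.03 [0.4898 0.1006 0.1375] 0.014 15.2667
```

```bash
python3 -m inch '[{"linear":[0,0,0],"twist":-0.0167,"gripper":0},{"linear":[0,0,0],"twist":-0.0167,"gripper":0}]'>/dev/null; python3 o.py
```

```text
F [-2.3  0.4 -1. ] T [0.056 0.346 0.238] yaw deg 77.0 [0.4897 0.1006 0.1375] 0.014 15.4333
```

```bash
python3 -m inch '[{"linear":[0,0,0],"twist":-0.0167,"gripper":0},{"linear":[0,0,0],"twist":-0.0167,"gripper":0}]'>/dev/null; python3 o.py
```

```text
F [-3.1  0.3 -0.9] T [0.174 0.552 0.332] yaw deg 75.98 [0.4897 0.1006 0.1375] 0.0138 15.6
```

```bash
python3 -m inch '[{"linear":[-0.006,0,0],"twist":-0.006,"gripper":0},{"linear":[-0.006,0,0],"twist":-0.006,"gripper":0}]'>/dev/null; python3 o.py
```

```text
F [-1.   1.5 -1.7] T [0.044 0.284 0.324] yaw deg 75.63 [0.4896 0.1006 0.1375] 0.0139 15.7667
```

```bash
python3 -m inch '[{"linear":[0,0,0],"twist":-0.006,"gripper":0},{"linear":[0,0,0],"twist":-0.006,"gripper":0}]'>/dev/null; python3 o.py
```

```text
F [-1.7  0.9 -1.6] T [0.143 0.403 0.345] yaw deg 75.26 [0.4896 0.1006 0.1375] 0.0139 15.9333
```

```bash
python3 -m inch '[{"linear":[0,0,0],"twist":-0.006,"gripper":0},{"linear":[0,0,0],"twist":-0.006,"gripper":0}]'>/dev/null; python3 o.py
```

```text
F [-1.3  0.9 -0.5] T [0.168 0.408 0.364] yaw deg 74.9 [0.4896 0.1006 0.1375] 0.014 16.1
```

```bash
python3 -m inch '[{"linear":[0,0,0],"twist":-0.006,"gripper":0},{"linear":[0,0,0],"twist":-0.006,"gripper":0}]'>/dev/null; python3 o.py
```

```text
F [-2.1  1.6 -1.3] T [0.168 0.428 0.427] yaw deg 74.54 [0.4896 0.1006 0.1375] 0.0142 16.2667
```

Stroke 4 is hard at 0.43 N m. Stroke 5 is counterclockwise.

```bash
python3 -m inch '[{"linear":[0.002,0.001,0],"twist":0.08,"gripper":0},{"linear":[0.003,0.002,0],"twist":0.16,"gripper":0},{"linear":[0.005,0.003,0],"twist":0.24,"gripper":0},{"linear":[0.008,0.003,0],"twist":0.32,"gripper":0},{"linear":[0.01,0.004,0],"twist":0.4,"gripper":0},{"linear":[0.012,0.004,0],"twist":0.48,"gripper":0},{"linear":[0.015,0.005,0],"twist":0.56,"gripper":0},{"linear":[0.018,0.006,0],"twist":0.64,"gripper":0},{"linear":[0.02,0.006,0],"twist":0.72,"gripper":0},{"linear":[0.022,0.006,0],"twist":0.76,"gripper":0}]'>/dev/null; python3 o.py
python3 -m inch '[{"linear":[0,0,0],"twist":0.03,"gripper":0},{"linear":[0,0,0],"twist":0.06,"gripper":0},{"linear":[0,0,0],"twist":0.06,"gripper":0}]'>/dev/null; python3 o.py
```

```text
F [-2.1  0.8 -1.5] T [ 0.123  0.459 -0.071] yaw deg 120.26 [0.4918 0.1009 0.1375] 0.0139 17.1
F [-1.7  1.2 -1. ] T [ 0.189  0.314 -0.058] yaw deg 123.71 [0.4919 0.101  0.1375] 0.0137 17.35
```

```bash
python3 -m inch '[{"linear":[0.003,0.001,0],"twist":0.0167,"gripper":0},{"linear":[0.003,0.001,0],"twist":0.0167,"gripper":0}]'>/dev/null; python3 o.py
```

```text
F [-2.4  0.8 -1.5] T [ 0.107  0.417 -0.128] yaw deg 124.73 [0.492  0.1011 0.1375] 0.0139 17.5167
```

```bash
python3 -m inch '[{"linear":[0,0,0],"twist":0.0167,"gripper":0},{"linear":[0,0,0],"twist":0.0167,"gripper":0}]'>/dev/null; python3 o.py
```

```text
F [-2.5  1.1 -1. ] T [ 0.055  0.544 -0.099] yaw deg 125.78 [0.492  0.1011 0.1375] 0.0137 17.6833
```

```bash
python3 -m inch '[{"linear":[-0.005,0,0],"twist":0.0167,"gripper":0},{"linear":[-0.005,0,0],"twist":0.0167,"gripper":0}]'>/dev/null; python3 o.py
```

```text
F [-0.4  0.8 -1.1] T [ 0.086  0.197 -0.028] yaw deg 126.79 [0.492  0.1011 0.1375] 0.0139 17.85
```

```bash
python3 -m inch '[{"linear":[0,0,0],"twist":0.0133,"gripper":0},{"linear":[0,0,0],"twist":0.0133,"gripper":0}]'>/dev/null; python3 o.py
```

```text
F [-0.  0. -2.] T [ 0.064  0.072 -0.124] yaw deg 127.59 [0.492  0.1012 0.1375] 0.0141 18.0167
```

```bash
python3 -m inch '[{"linear":[0,0,0],"twist":0.01,"gripper":0},{"linear":[0,0,0],"twist":0.01,"gripper":0}]'>/dev/null; python3 o.py
```

```text
F [ 0.3  0.5 -3.1] T [ 0.001 -0.063 -0.154] yaw deg 128.18 [0.492  0.1012 0.1375] 0.0138 18.1833
```

```bash
python3 -m inch '[{"linear":[0,0,0],"twist":0.0133,"gripper":0},{"linear":[0,0,0],"twist":0.0133,"gripper":0}]'>/dev/null; python3 o.py
```

```text
F [ 1.9  0.7 -2.6] T [ 0.128 -0.244 -0.147] yaw deg 128.99 [0.4921 0.1012 0.1375] 0.0136 18.35
```

```bash
python3 -m inch '[{"linear":[0,0,0],"twist":0.0133,"gripper":0},{"linear":[0,0,0],"twist":0.0133,"gripper":0}]'>/dev/null; python3 o.py
```

```text
F [ 2.9  1.2 -3. ] T [ 0.073 -0.325 -0.146] yaw deg 129.79 [0.4921 0.1013 0.1375] 0.0136 18.5167
```

```bash
python3 -m inch '[{"linear":[0,0,0],"twist":0.01,"gripper":0},{"linear":[0,0,0],"twist":0.01,"gripper":0}]'>/dev/null; python3 o.py
```

```text
F [ 2.6  0.3 -4.5] T [ 0.119 -0.521 -0.133] yaw deg 130.38 [0.4921 0.1013 0.1375] 0.0139 18.6833
```

```bash
python3 -m inch '[{"linear":[0.006,0.003,0],"twist":0.0133,"gripper":0},{"linear":[0.006,0.003,0],"twist":0.0133,"gripper":0}]'>/dev/null; python3 o.py
```

```text
F [ 2.   0.1 -2.6] T [-0.018 -0.271 -0.138] yaw deg 131.19 [0.4922 0.1013 0.1375] 0.0138 18.85
```

```bash
python3 -m inch '[{"linear":[0,0,0],"twist":0.0133,"gripper":0},{"linear":[0,0,0],"twist":0.0133,"gripper":0}]'>/dev/null; python3 o.py
```

```text
F [ 0.9 -0.8 -3.3] T [-0.1   -0.286 -0.082] yaw deg 131.99 [0.4922 0.1013 0.1375] 0.0137 19.0167
```

```bash
python3 -m inch '[{"linear":[0,0,0],"twist":0.0133,"gripper":0},{"linear":[0,0,0],"twist":0.0133,"gripper":0}]'>/dev/null; python3 o.py
```

```text
F [ 1.6  0.1 -2.6] T [-0.177 -0.244 -0.106] yaw deg 132.78 [0.4922 0.1014 0.1375] 0.0139 19.1833
```

```bash
python3 -m inch '[{"linear":[0,0,0],"twist":0.0133,"gripper":0},{"linear":[0,0,0],"twist":0.0133,"gripper":0}]'>/dev/null; python3 o.py
```

```text
F [ 1.5 -0.9 -2.8] T [-0.159 -0.238 -0.139] yaw deg 133.58 [0.4923 0.1014 0.1375] 0.0138 19.35
```

Past 128° there's no hard point and torque stays around 0.13 N m, so it has broken free. Turning on counterclockwise in stages with checks.

```bash
python3 -m inch '[{"linear":[0.002,0.002,0],"twist":0.04,"gripper":0},{"linear":[0.003,0.003,0],"twist":0.08,"gripper":0},{"linear":[0.003,0.004,0],"twist":0.12,"gripper":0},{"linear":[0.004,0.005,0],"twist":0.16,"gripper":0},{"linear":[0.004,0.006,0],"twist":0.2,"gripper":0}]'>/dev/null; python3 o.py
```

```text
F [ 1.  -0.3 -3.4] T [-0.219 -0.275 -0.177] yaw deg 145.66 [0.4926 0.1019 0.1375] 0.0137 19.7667
```

```bash
python3 kp.py s5
```

```text
disc 101 [0.5506 0.0528 0.0936] ang deg vs clamp 35.84
```

View pics/s5.png

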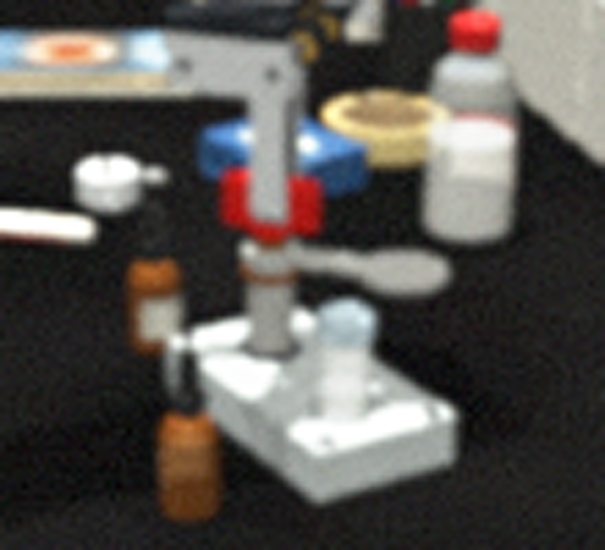

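The keeper is well off the vial: disc at about (405,270), cap at (345,320). Continuing to about 90°.

```bash
python3 -m inch '[{"linear":[0,0.002,0],"twist":0.06,"gripper":0},{"linear":[0,0.003,0],"twist":0.12,"gripper":0},{"linear":[0,0.004,0],"twist":0.18,"gripper":0},{"linear":[0,0.006,0],"twist":0.24,"gripper":0},{"linear":[0,0.008,0],"twist":0.3,"gripper":0},{"linear":[0,0.009,0],"twist":0.36,"gripper":0},{"linear":[0,0.01,0],"twist":0.4,"gripper":0}]'>/dev/null; python3 o.py
```

```text
F [ 2.3 -0.3 -3.5] T [-0.146 -0.409 -0.108] yaw deg 169.64 [0.493  0.103  0.1375] 0.0136 20.4
```

```bash
python3 -m inch '[{"linear":[-0.002,0.002,0],"twist":0.06,"gripper":0},{"linear":[-0.004,0.003,0],"twist":0.12,"gripper":0},{"linear":[-0.006,0.004,0],"twist":0.18,"gripper":0},{"linear":[-0.008,0.006,0],"twist":0.24,"gripper":0},{"linear":[-0.008,0.006,0],"twist":0.3,"gripper":0},{"linear":[-0.008,0.006,0],"twist":0.35,"gripper":0},{"linear":[-0.008,0.006,0],"twist":0.38,"gripper":0},{"linear":[-0.008,0.006,0],"twist":0.38,"gripper":0}]'>/dev/null; python3 o.py; python3 kp.py s6
```

```text
F [ 5.9  1.1 -5.5] T [ 0.094 -0.873 -0.108] yaw deg -167.67 [0.4929 0.104  0.1375] 0.0137 21.0667
disc 91 [0.5648 0.1156 0.0938] ang deg vs clamp 86.01
```

View pics/s6.png

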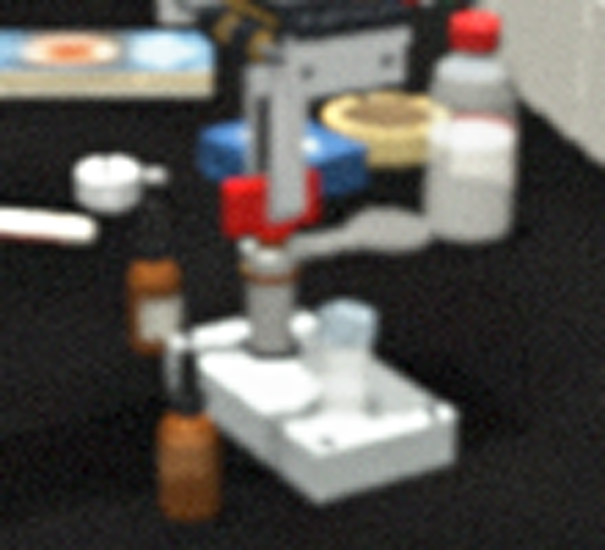

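```bash
python3 -m inch '[{"linear":[0.015,0.0,0],"twist":-0.012,"gripper":0},{"linear":[0.015,0,0],"twist":-0.012,"gripper":0},{"linear":[0.015,0,0],"twist":-0.012,"gripper":0}]'>/dev/null; python3 o.py
python3 -m inch '[{"linear":[0,0,0],"twist":0,"gripper":0.5},{"linear":[0,0,0],"twist":0,"gripper":0.5},{"linear":[0,0,0],"twist":0,"gripper":0.5},{"linear":[0,0,0],"twist":0,"gripper":0.5},{"linear":[0,0,0],"twist":0,"gripper":0.5}]'>/dev/null; python3 o.py
```

```text
F [ 1.1  0.9 -2.6] T [ 0.162 -0.237 -0.074] yaw deg -168.4 [0.4931 0.104  0.1375] 0.0134 21.3667
F [ 0.1 -0.3  0. ] T [-0.005  0.024 -0.021] yaw deg -168.39 [0.4934 0.1037 0.1378] 0.0437 21.7833
```

Released. Raising, then moving aside to turn and look at the vial from both cameras.

```bash
python3 -m inch '[{"linear":[0,0,0.4],"twist":0,"gripper":0.7},{"linear":[0,0,0.8],"twist":0,"gripper":0.7},{"linear":[0,-0.4,1],"twist":-0.1,"gripper":0.7},{"linear":[0,-0.8,1],"twist":-0.2,"gripper":0.7},{"linear":[0,-1,1],"twist":-0.3,"gripper":0.7},{"linear":[0,-1,1],"twist":-0.4,"gripper":0.7},{"linear":[0,-1,1],"twist":-0.5,"gripper":0.7}]'
python3 -m inch '[{"linear":[0,-0.4,0],"twist":-0.1,"gripper":0.7},{"linear":[0,-0.8,0],"twist":-0.2,"gripper":0.7},{"linear":[0,-1,0],"twist":-0.3,"gripper":0.7},{"linear":[0,-1,0],"twist":-0.4,"gripper":0.7},{"linear":[0,-1,0],"twist":-0.5,"gripper":0.7},{"linear":[0,-1,0],"twist":-0.6,"gripper":0.7},{"linear":[0,-1,0],"twist":-0.7,"gripper":0.7},{"linear":[0,-1,0],"twist":-0.8,"gripper":0.7}]'
python3 - <<'E'
from h import *
for n in('side','top'):
    s=snap(n);np.savez(f'/tmp/{n}7.npz',**s);im=s['image']
    y0,y1,x0,x1=(120,220,200,310) if n=='side' else (140,240,140,340)
    cv2.imwrite(f'pics/{n}7z.png',cv2.resize(im[y0:y1,x0:x1,::-1],None,fx=4,fy=4,interpolation=cv2.INTER_CUBIC))
E
python3 o.py
```

```text
time: 22.37
tool_pos: [0.4934, 0.0022, 0.2379]
ee_rot: [3.142, 0.001, 2.813]
wrist_force: [0.1, 0.8, -0.5]
width: 0.0659
time: 23.03
tool_pos: [0.4932, -0.0965, 0.2376]
ee_rot: [-3.142, -0.0, 1.977]
wrist_force: [-1.1, 0.3, 0.5]
width: 0.0657
F [-0.3  0.6 -0.2] T [-0.011  0.038  0.001] yaw deg 113.62 [ 0.4933 -0.0964  0.2376] 0.0658 23.1333
```

View pics/side7z.png

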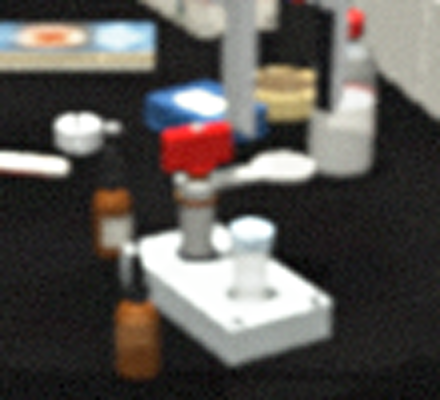

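View pics/top7z.png

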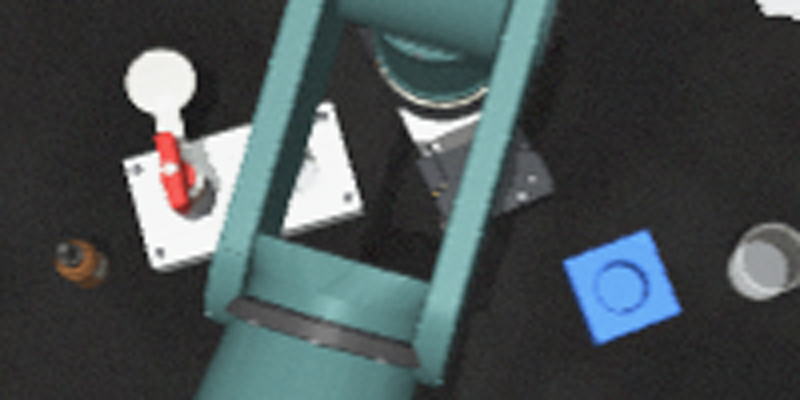

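Keeper is open (top crop: disc at (160,80), side crop: vial free at (250,250)). Measuring the cap.

```bash
python3 - <<'E'
from h import *
s=dict(np.load('/tmp/side7.npz'));W=pts(s);hsv=cv2.cvtColor(s['image'],cv2.COLOR_RGB2HSV)
m=(W[...,2]>.06)&(W[...,2]<.1)&(np.hypot(W[...,0]-.5095,W[...,1]-.0244)<.03)
q=W[m];print(len(q),q.min(0).round(3),q.max(0).round(3))
v,u=np.where(m);print('px',u.min(),u.max(),v.min(),v.max())
t=q[q[:,2]>.081];print('top pts',len(t),t.mean(0).round(4),t.min(0).round(4),t.max(0).round(4))
w=cv2.minEnclosingCircle(t[:,:2].astype(np.float32));print(w)
e=cv2.minEnclosingCircle(q[:,:2].astype(np.float32));print(e)
# silhouettes: left/right edge columns -> ray center
for z in(.077,): print(ray(s,((u.min()+u.max())/2,179),z))
for x in range(0,1):
  pass
sub=s['image'][168:196,254:272];
for r in range(172,192,2): print(r,hsv[r,252:274,2].tolist())
E
```

```text
102 [0.493 0.009 0.06 ] [0.523 0.041 0.086]
px 257 267 175 185
top pts 42 [0.5076 0.0237 0.0837] [0.4928 0.0109 0.0814] [0.5222 0.0411 0.0864]
((0.5078873038291931, 0.02526117116212845), 0.01656624861061573)
((0.5080440044403076, 0.025192854925990105), 0.016674363985657692)
[0.50788784 0.02371753 0.077     ]
172 [116, 81, 45, 32, 26, 34, 28, 22, 23, 27, 19, 24, 24, 25, 16, 29, 24, 25, 30, 31, 23, 29]
174 [122, 83, 51, 29, 18, 34, 59, 102, 147, 183, 201, 178, 151, 110, 69, 42, 25, 24, 30, 21, 27, 27]
176 [141, 172, 187, 160, 116, 169, 250, 255, 255, 255, 255, 255, 255, 255, 255, 228, 126, 49, 21, 32, 34, 27]
178 [164, 232, 255, 255, 250, 235, 238, 251, 255, 255, 254, 254, 255, 255, 255, 239, 142, 51, 29, 25, 33, 22]
180 [162, 237, 255, 255, 255, 240, 211, 205, 207, 211, 215, 207, 196, 195, 182, 141, 83, 36, 24, 25, 30, 21]
182 [121, 137, 194, 229, 228, 201, 190, 198, 193, 190, 180, 176, 179, 181, 164, 109, 51, 25, 19, 32, 28, 28]
184 [96, 102, 138, 177, 204, 209, 212, 210, 221, 217, 227, 219, 220, 214, 190, 146, 96, 47, 22, 17, 19, 18]
186 [253, 254, 254, 255, 255, 253, 239, 226, 228, 226, 229, 230, 229, 225, 238, 252, 255, 231, 159, 99, 38, 14]
188 [254, 254, 254, 254, 254, 252, 241, 229, 230, 233, 236, 235, 230, 228, 238, 252, 255, 255, 255, 255, 235, 165]
190 [254, 254, 254, 254, 254, 250, 237, 230, 233, 238, 238, 239, 235, 233, 237, 249, 254, 255, 254, 255, 255, 255]
```

```bash
python3 -m inch '[{"linear":[0.18,0.4,0],"twist":-0.07,"gripper":0.7},{"linear":[0.18,0.8,0],"twist":-0.138,"gripper":0.7},{"linear":[0.18,1,0],"twist":-0.138,"gripper":0.7},{"linear":[0.18,1,0],"twist":-0.138,"gripper":0.7}]' >/dev/null
python3 -m inch '[{"linear":[0,0.21,-0.2],"twist":0,"gripper":0.7},{"linear":[0,0.21,-0.6],"twist":0,"gripper":0.7},{"linear":[0,0.21,-1],"twist":0,"gripper":0.7},{"linear":[0,0.21,-1],"twist":0,"gripper":0.7},{"linear":[0,0.21,-1],"twist":0,"gripper":0.7}]' 
python3 o.py; python3 kp.py s8
```

```text
time: 23.88
tool_pos: [0.5092, 0.0242, 0.135]
ee_rot: [-3.135, -0.002, 1.839]
wrist_force: [0.6, 0.5, -0.3]
width: 0.0658
F [ 0.6  0.5 -0.3] T [-0.072  0.059  0.025] yaw deg 105.39 [0.5092 0.0242 0.135 ] 0.0658 23.8833
disc 50 [0.5596 0.1169 0.0937] ang deg vs clamp 87.95
```

View pics/s8.png

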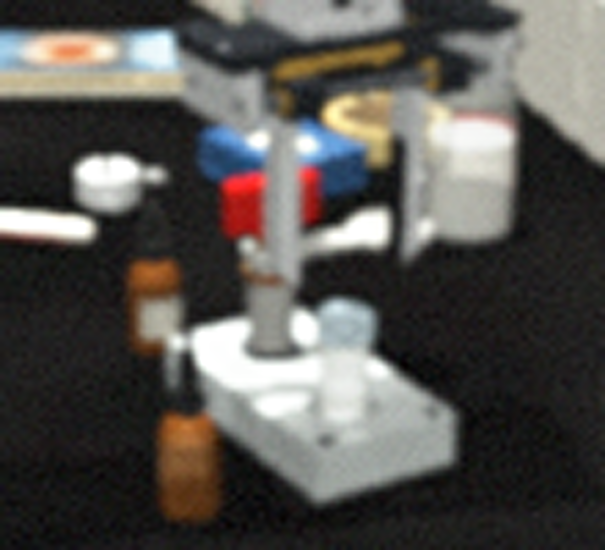

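Fingers straddle the vial cap (345,320). Descending and gripping.

```bash
python3 -m inch '[{"linear":[0.01,0,-0.3],"twist":0,"gripper":0.7},{"linear":[0.01,0,-0.53],"twist":0,"gripper":0.7},{"linear":[0.01,0,-0.53],"twist":0,"gripper":0.7},{"linear":[0.01,0,-0.53],"twist":0,"gripper":0.4},{"linear":[0.01,0,-0.53],"twist":0,"gripper":0.4},{"linear":[0.01,0,-0.53],"twist":0,"gripper":0.4},{"linear":[0.01,0,-0.53],"twist":0,"gripper":0.3},{"linear":[0.01,0,-0.53],"twist":0,"gripper":0.2},{"linear":[0.01,0,-0.53],"twist":0,"gripper":0.1},{"linear":[0.01,0,-0.53],"twist":0,"gripper":0}]';python3 o.py
```

```text
time: 24.77
tool_pos: [0.5131, 0.0247, 0.0857]
ee_rot: [3.14, 0.001, 1.839]
wrist_force: [0.1, -0.8, 4.6]
width: 0.0319
F [ 0.1 -0.8  4.6] T [-0.1    0.08  -0.015] yaw deg 105.35 [0.5131 0.0247 0.0857] 0.0319 24.7667
```

```bash
python3 -m inch '[{"linear":[0,0,0],"twist":0,"gripper":0},{"linear":[0,0,0],"twist":0,"gripper":0},{"linear":[0,0,0],"twist":0,"gripper":0}]';python3 o.py; python3 kp.py s9
```

```text
time: 25.02
tool_pos: [0.5131, 0.0246, 0.0857]
ee_rot: [3.14, 0.001, 1.839]
wrist_force: [-0.9, 0.4, 5.7]
width: 0.0319
F [-0.9  0.4  5.7] T [-0.096  0.172 -0.031] yaw deg 105.35 [0.5131 0.0246 0.0857] 0.0319 25.0167
disc 76 [0.5422 0.0709 0.0943] ang deg vs clamp 44.44
```

View pics/s9.png

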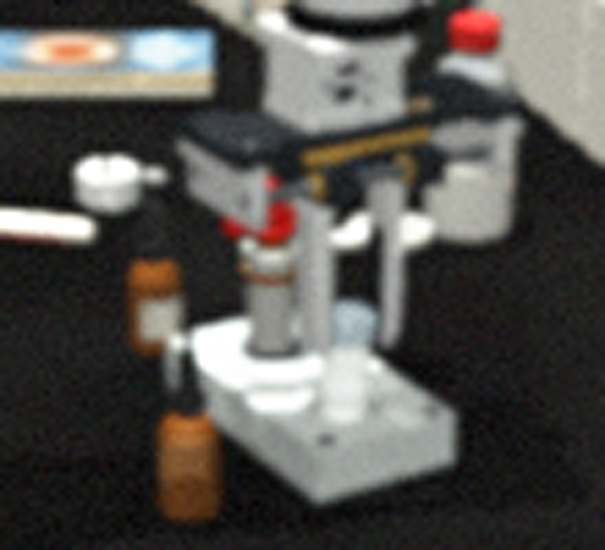

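```bash
python3 -m inch '[{"linear":[0,0,0.05],"twist":0,"gripper":0},{"linear":[0,0,0.1],"twist":0,"gripper":0},{"linear":[0,0,0.1],"twist":0,"gripper":0}]';python3 o.py
```

```text
time: 25.32
tool_pos: [0.5127, 0.0248, 0.0952]
ee_rot: [3.141, 0.0, 1.839]
wrist_force: [1.0, 0.7, -0.4]
width: 0.0315
F [ 1.   0.7 -0.4] T [-0.05  -0.012  0.047] yaw deg 105.34 [0.5127 0.0248 0.0952] 0.0315 25.3167
```

```bash
python3 -m inch '[{"linear":[0,0,0.4],"twist":0,"gripper":0},{"linear":[0,0,0.8],"twist":0,"gripper":0},{"linear":[0,0,1],"twist":0,"gripper":0},{"linear":[0,0,1],"twist":0,"gripper":0}]';python3 o.py; python3 - <<'E'
from h import *
s=snap('side');np.savez('/tmp/side10.npz',**s)
cv2.imwrite('pics/s10.png',cv2.resize(s['image'][90:220,200:310,::-1],None,fx=4.5,fy=4.5,interpolation=2))
E
```

```text
time: 25.65
tool_pos: [0.5152, 0.0246, 0.2008]
ee_rot: [3.131, 0.004, 1.839]
wrist_force: [0.6, -0.5, 0.2]
width: 0.0318
F [ 0.6 -0.5  0.2] T [-0.069  0.02   0.018] yaw deg 105.35 [0.5152 0.0246 0.2008] 0.0318 25.65
```

View pics/s10.png

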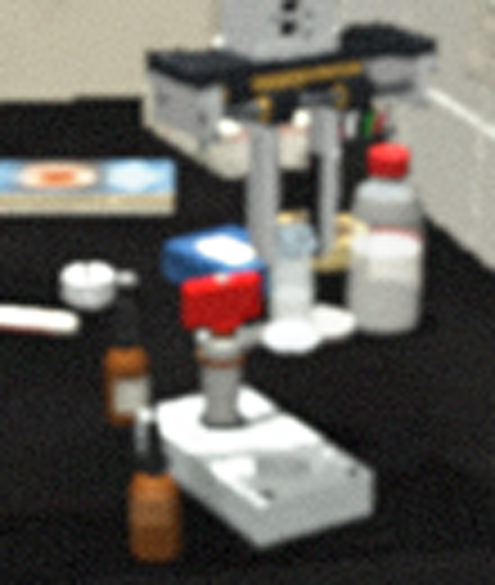

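The vial is held upright, with its base at about (290,335) in the crop. Now locating the stand well precisely in both views.

```bash
python3 - <<'E'
from h import *
for f,n,(x0,y0,x1,y1) in(('/tmp/top7.npz','top',(278,195,315,228)),('/tmp/top0.npz','top',(278,195,315,228)),('/tmp/side0.npz','side',(232,230,280,266)),('/tmp/side7.npz','side',(232,230,280,266))):
    s=dict(np.load(f));W=pts(s);k=8
    im=cv2.resize(s['image'][y0:y1,x0:x1],None,fx=k,fy=k,interpolation=cv2.INTER_CUBIC)
    hsv=cv2.cvtColor(im,cv2.COLOR_RGB2HSV).astype(int);b=(hsv[...,0]>98)&(hsv[...,0]<125)&(hsv[...,1]>110)
    T=b&(hsv[...,2]>(100 if n=='top' else 205))
    T=cv2.morphologyEx(T.astype(np.uint8),cv2.MORPH_OPEN,np.ones((5,5)))
    def P(c,z): return np.array([ray(s,(x0+(u+.5)/k-.5,y0+(v+.5)/k-.5),z)[:2] for u,v in c[:,0]],np.float32)
    cs,h=cv2.findContours(T,cv2.RETR_CCOMP,cv2.CHAIN_APPROX_NONE)
    i=max(range(len(cs)),key=lambda i:cv2.contourArea(cs[i]))
    r=cv2.minAreaRect(P(cs[i],.03));print(f,'outline',np.round(r[0],4),np.round(r[1],4),round(r[2],1))
    for j in range(len(cs)):
        if h[0][j][3]==i and cv2.contourArea(cs[j])>100:
            p=P(cs[j],.03);e=cv2.fitEllipse(p);print('  hole',np.round(e[0],4),np.round(e[1],4),p.min(0),p.max(0))
    # depth of well floor / top
    m=(np.hypot(W[...,0]-.413,W[...,1]+.2355)<.06)&(W[...,2]>.024)&(W[...,2]<.05);q=W[m];r=cv2.minAreaRect(q[:,:2].astype(np.float32));print('  depthrect',np.round(r[0],4),np.round(r[1],4),q[:,2].mean().round(4))
    m=(np.hypot(W[...,0]-.413,W[...,1]+.2355)<.03)&(W[...,2]>.0)&(W[...,2]<.015);q=W[m];print('  floor',len(q),q.mean(0) if len(q) else '')
    cv2.imwrite('pics/st_%s.png'%f[5:-4],np.hstack([im[...,::-1],cv2.cvtColor(T*255,cv2.COLOR_GRAY2BGR)]))
E
```

```text
/tmp/top7.npz outline [ 0.4143 -0.2351] [0.0752 0.0761] 19.4
  depthrect [ 0.4143 -0.2339] [0.07   0.0708] 0.0295
  floor 112 [ 0.41634807 -0.23564592  0.0062738 ]
/tmp/top0.npz outline [ 0.4143 -0.2351] [0.0748 0.0759] 19.6
  depthrect [ 0.4145 -0.2335] [0.0705 0.0703] 0.0295
  floor 115 [ 0.41653569 -0.23609064  0.00603436]
/tmp/side0.npz outline [ 0.4108 -0.2365] [0.0747 0.0753] 19.9
  hole [ 0.4102 -0.2367] [0.0281 0.0378] [ 0.39223516 -0.25253782] [ 0.42816147 -0.2217914 ]
  depthrect [ 0.4103 -0.2352] [0.0737 0.0733] 0.0286
  floor 54 [ 0.41644412 -0.21755007  0.00956502]
/tmp/side7.npz outline [ 0.4108 -0.237 ] [0.0736 0.0746] 20.3
  hole [ 0.4102 -0.2367] [0.0291 0.0389] [ 0.39179093 -0.2532022 ] [ 0.4286184  -0.22122085]
  depthrect [ 0.4109 -0.2342] [0.0721 0.0756] 0.0285
  floor 53 [ 0.41614557 -0.21726707  0.00933394]
```

View pics/st_top7.png

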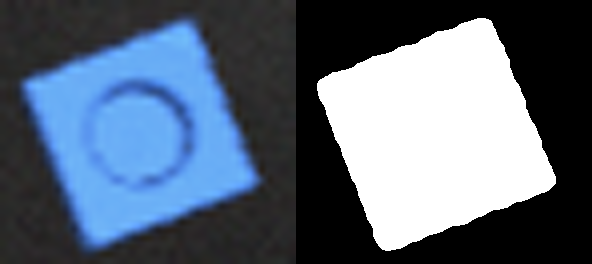

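View pics/st_side0.png

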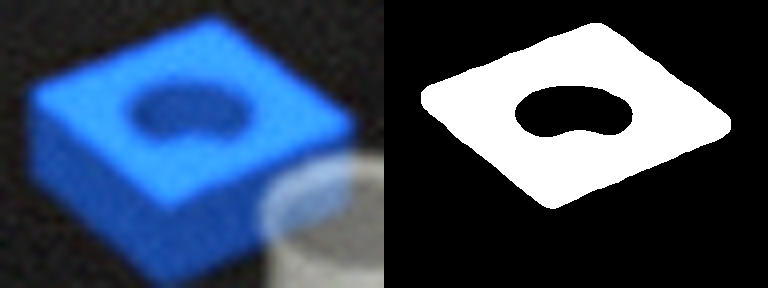

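```bash
python3 -m inch '[{"linear":[-0.1,-0.3,0],"twist":0,"gripper":0},{"linear":[-0.2,-0.6,0],"twist":0,"gripper":0},{"linear":[-0.33,-0.9,0],"twist":0,"gripper":0},{"linear":[-0.33,-0.9,0],"twist":0,"gripper":0}]' >/dev/null
python3 -m inch '[{"linear":[-0.1,-0.3,0],"twist":0,"gripper":0},{"linear":[-0.2,-0.6,0],"twist":0,"gripper":0},{"linear":[-0.33,-0.9,0],"twist":0,"gripper":0},{"linear":[-0.33,-0.9,0],"twist":0,"gripper":0}]' >/dev/null
python3 -m inch '[{"linear":[-0.1,-0.3,0],"twist":0,"gripper":0},{"linear":[-0.2,-0.6,0],"twist":0,"gripper":0},{"linear":[-0.33,-0.8,0],"twist":0,"gripper":0},{"linear":[-0.33,-0.8,0],"twist":0,"gripper":0},{"linear":[-0.33,-0.8,0],"twist":0,"gripper":0}]'; python3 o.py
```

```text
time: 26.78
tool_pos: [0.4128, -0.2349, 0.1928]
ee_rot: [-3.14, -0.003, 1.837]
wrist_force: [-0.3, 0.5, -1.2]
width: 0.0318
F [-0.3  0.5 -1.2] T [-0.066  0.033  0.011] yaw deg 105.23 [ 0.4128 -0.2349  0.1928] 0.0318 26.7833
```

```bash
python3 -m inch '[{"linear":[0.02,-0.005,-0.3],"twist":0,"gripper":0},{"linear":[0.02,-0.005,-0.6],"twist":0,"gripper":0},{"linear":[0.02,-0.005,-0.68],"twist":0,"gripper":0},{"linear":[0.02,-0.005,-0.68],"twist":0,"gripper":0},{"linear":[0.02,-0.005,-0.68],"twist":0,"gripper":0}]'; python3 o.py
python3 - <<'E'
from h import *
s=snap('side');np.savez('/tmp/side11.npz',**s)
cv2.imwrite('pics/s11.png',cv2.resize(s['image'][180:280,210:310,::-1],None,fx=6,fy=6,interpolation=2))
s=snap('top');np.savez('/tmp/top11.npz',**s)
cv2.imwrite('pics/t11.png',cv2.resize(s['image'][160:250,240:360,::-1],None,fx=5,fy=5,interpolation=2))
E
```

```text
time: 27.2
tool_pos: [0.4157, -0.2347, 0.1264]
ee_rot: [-3.141, -0.001, 1.84]
wrist_force: [0.9, -0.1, -0.1]
width: 0.0322
F [ 0.9 -0.1 -0.1] T [-0.047  0.093  0.033] yaw deg 105.42 [ 0.4157 -0.2347  0.1264] 0.0322 27.2
```

View pics/s11.png

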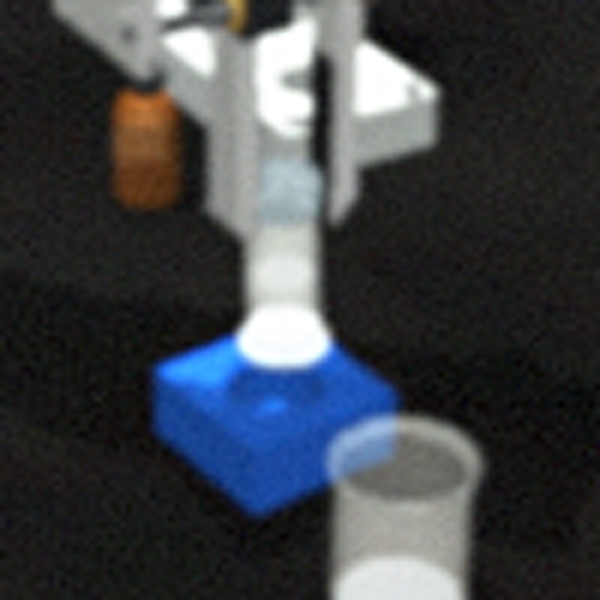

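View pics/t11.png

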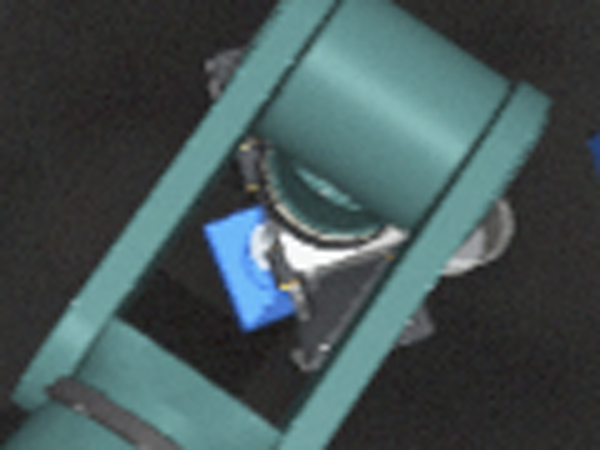

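```bash
python3 - <<'E'
from h import *
s=dict(np.load('/tmp/side11.npz'));x0,y0,k=245,225,8
im=cv2.resize(s['image'][y0:246,x0:270],None,fx=k,fy=k,interpolation=cv2.INTER_CUBIC);hsv=cv2.cvtColor(im,cv2.COLOR_RGB2HSV)
m=((hsv[...,1]<60)&(hsv[...,2]>215)).astype(np.uint8);m[:int((231-y0)*k)]=0
c=max(cv2.findContours(m,0,1)[0],key=cv2.contourArea);b=cv2.boundingRect(c);print(b)
u=x0+(b[0]+b[2]/2)/k-.5;lo=y0+(b[1]+b[3])/k-.5
print('u',u,'lo',lo,'w px',b[2]/k)
for z in(.0467,.0497): print(z,ray(s,(u,lo),z),ray(s,(u,235.5),z))
W=pts(s)
q=W[(np.hypot(W[...,0]-.413,W[...,1]+.2355)<.03)&(W[...,2]>.043)&(W[...,2]<.056)];print(len(q),q.min(0),q.max(0))
# project predicted flange bottom front for centre c
E
```

```text
(38, 48, 120, 81)
u 256.75 lo 240.625 w px 15.0
0.0467 [ 0.41025078 -0.25011032  0.0467    ] [ 0.41663643 -0.22862403  0.0467    ]
0.0497 [ 0.40892794 -0.25441868  0.0497    ] [ 0.41527606 -0.23305865  0.0497    ]
65 [ 0.39742798 -0.25160117  0.04582195] [ 0.43130636 -0.22582972  0.0558965 ]
```

The side view shows the flange about 3 mm too far to +x relative to the stand (flange centre column 284 against stand centre about 275 in the crop). Correcting and coming closer to the rim.

```bash
python3 -m inch '[{"linear":[-0.03,-0.008,-0.06],"twist":0,"gripper":0},{"linear":[-0.03,-0.008,-0.1],"twist":0,"gripper":0},{"linear":[-0.03,-0.008,-0.1],"twist":0,"gripper":0},{"linear":[-0.03,-0.008,-0.1],"twist":0,"gripper":0}]'; python3 o.py
python3 - <<'E'
from h import *
s=snap('side');np.savez('/tmp/side12.npz',**s)
cv2.imwrite('pics/s12.png',cv2.resize(s['image'][210:280,220:300,::-1],None,fx=8,fy=8,interpolation=2))
W=pts(s)
q=W[(np.hypot(W[...,0]-.413,W[...,1]+.2355)<.024)&(W[...,2]>.033)&(W[...,2]<.045)];print(len(q),q.min(0),q.max(0))
x0,y0,k=238,225,8
im=cv2.resize(s['image'][y0:250,x0:275],None,fx=k,fy=k,interpolation=cv2.INTER_CUBIC);hsv=cv2.cvtColor(im,cv2.COLOR_RGB2HSV)
m=((hsv[...,1]<60)&(hsv[...,2]>215)).astype(np.uint8)
c=max(cv2.findContours(m,0,1)[0],key=cv2.contourArea);c=c[c[:,0,1]>(234-y0)*k];x=c[...,0];print('u',x0+(x.min()+x.max())/2/k-.5,'lo',y0+c[...,1].max()/k-.5)
print(ray(s,(x0+(x.min()+x.max())/2/k-.5,y0+c[...,1].max()/k-.5),robot.get_obs()['tool_pos'][2]-.0797))
E
```

```text
time: 27.63
tool_pos: [0.4122, -0.2366, 0.1165]
ee_rot: [3.142, -0.0, 1.838]
wrist_force: [-0.0, 0.4, -0.4]
width: 0.0316
F [-0.   0.4 -0.4] T [-0.079  0.025  0.013] yaw deg 105.32 [ 0.4122 -0.2366  0.1165] 0.0316 27.6333
60 [ 0.39428028 -0.25235205  0.03428772] [ 0.42836708 -0.22764227  0.04464812]
u 255.625 lo 244.625
[ 0.40706729 -0.25181151  0.03693724]
```

View pics/s12.png

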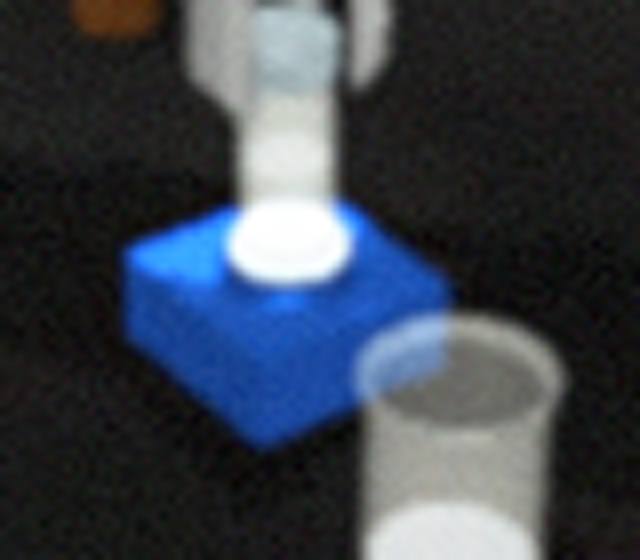

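```bash
python3 -m inch '[{"linear":[-0.007,0,-0.05],"twist":0,"gripper":0},{"linear":[-0.007,0,-0.09],"twist":0,"gripper":0},{"linear":[-0.007,0,-0.09],"twist":0,"gripper":0}]'; python3 o.py
```

```text
time: 27.93
tool_pos: [0.411, -0.2362, 0.1063]
ee_rot: [-3.14, -0.002, 1.838]
wrist_force: [0.2, -0.2, -0.1]
width: 0.0319
F [ 0.2 -0.2 -0.1] T [-0.076  0.085 -0.076] yaw deg 105.33 [ 0.411  -0.2362  0.1063] 0.0319 27.9333
```

```bash
python3 -m inch '[{"linear":[0,0,-0.03],"twist":0,"gripper":0},{"linear":[0,0,-0.05],"twist":0,"gripper":0},{"linear":[0,0,-0.05],"twist":0,"gripper":0}]'; python3 o.py
```

```text
time: 28.18
tool_pos: [0.4114, -0.2364, 0.1019]
ee_rot: [-3.141, -0.001, 1.839]
wrist_force: [-0.9, 0.0, -0.3]
width: 0.032
F [-0.9  0.  -0.3] T [-0.023  0.063 -0.042] yaw deg 105.34 [ 0.4114 -0.2364  0.1019] 0.032 28.1833
```

The flange is below the rim with no force. Lowering on.

```bash
python3 -m inch '[{"linear":[0,0,-0.04],"twist":0,"gripper":0},{"linear":[0,0,-0.08],"twist":0,"gripper":0},{"linear":[0,0,-0.12],"twist":0,"gripper":0},{"linear":[0,0,-0.12],"twist":0,"gripper":0}]'; python3 o.py
```

```text
time: 28.52
tool_pos: [0.4111, -0.2361, 0.0893]
ee_rot: [-3.14, -0.002, 1.839]
wrist_force: [-0.1, 0.9, 0.5]
width: 0.0321
F [-0.1  0.9  0.5] T [-0.085  0.016  0.02 ] yaw deg 105.34 [ 0.4111 -0.2361  0.0893] 0.0321 28.5167
```

```bash
python3 -m inch '[{"linear":[0,0,-0.02],"twist":0,"gripper":0},{"linear":[0,0,-0.03],"twist":0,"gripper":0},{"linear":[0,0,-0.03],"twist":0,"gripper":0}]'; python3 o.py
```

```text
time: 28.77
tool_pos: [0.4116, -0.2365, 0.0873]
ee_rot: [-3.141, -0.0, 1.839]
wrist_force: [-0.6, 0.2, -1.4]
width: 0.0317
F [-0.6  0.2 -1.4] T [-0.064  0.062  0.006] yaw deg 105.34 [ 0.4116 -0.2365  0.0873] 0.0317 28.7667
```

```bash
python3 -m inch '[{"linear":[0,0,-0.02],"twist":0,"gripper":0},{"linear":[0,0,-0.02],"twist":0,"gripper":0},{"linear":[0,0,-0.02],"twist":0,"gripper":0}]'; python3 o.py
```

```text
time: 29.02
tool_pos: [0.4121, -0.2371, 0.0868]
ee_rot: [3.141, 0.002, 1.839]
wrist_force: [-1.4, -0.2, 4.7]
width: 0.0318
F [-1.4 -0.2  4.7] T [-0.022  0.407 -0.028] yaw deg 105.34 [ 0.4121 -0.2371  0.0868] 0.0318 29.0167
```

```bash
python3 -m inch '[{"linear":[0,0,-0.015],"twist":0,"gripper":0},{"linear":[0,0,-0.015],"twist":0,"gripper":0},{"linear":[0,0,-0.015],"twist":0,"gripper":0}]'; python3 o.py
```

```text
time: 29.27
tool_pos: [0.4129, -0.2374, 0.0864]
ee_rot: [3.139, 0.003, 1.839]
wrist_force: [-1.0, 1.2, 9.1]
width: 0.0317
F [-1.   1.2  9.1] T [0.098 0.328 0.038] yaw deg 105.34 [ 0.4129 -0.2374  0.0864] 0.0317 29.2667
```

Floor contact is at the same TCP height as in the clamp. Easing the pressure slightly and checking before release.

```bash
python3 -m inch '[{"linear":[0,0,0.015],"twist":0,"gripper":0},{"linear":[0,0,0.015],"twist":0,"gripper":0}]'; python3 - <<'E'
from h import *
s=snap('side')
cv2.imwrite('pics/s13.png',cv2.resize(s['image'][200:280,220:300,::-1],None,fx=7,fy=7,interpolation=2))
E
```

```text
time: 29.43
tool_pos: [0.4124, -0.237, 0.0864]
ee_rot: [3.14, 0.002, 1.839]
wrist_force: [0.7, -0.5, 5.1]
width: 0.0318
```

View pics/s13.png

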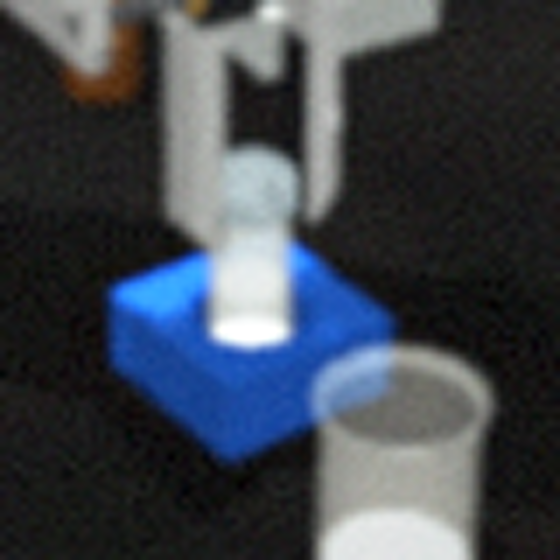

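The vial is down in the well, with its flange hidden below the rim. Releasing and retreating straight up.

```bash
python3 -m inch '[{"linear":[0,0,0.005],"twist":0,"gripper":0.6},{"linear":[0,0,0.005],"twist":0,"gripper":0.6},{"linear":[0,0,0.005],"twist":0,"gripper":0.6},{"linear":[0,0,0.005],"twist":0,"gripper":0.6},{"linear":[0,0,0.005],"twist":0,"gripper":0.6},{"linear":[0,0,0.005],"twist":0,"gripper":0.6}]'
python3 -m inch '[{"linear":[0,0,0.2],"twist":0,"gripper":0.6},{"linear":[0,0,0.5],"twist":0,"gripper":0.6},{"linear":[0,0,0.9],"twist":0,"gripper":0.6},{"linear":[0,0,1],"twist":0,"gripper":0.6},{"linear":[0,0,1],"twist":0,"gripper":0.6}]'
python3 -m inch '[{"linear":[0.2,0.3,0.4],"twist":0,"gripper":0.6},{"linear":[0.3,0.6,0.4],"twist":0,"gripper":0.6},{"linear":[0.3,1,0.4],"twist":0,"gripper":0.6},{"linear":[0.3,1,0.4],"twist":0,"gripper":0.6},{"linear":[0.3,1,0.4],"twist":0,"gripper":0.6}]'
python3 - <<'E'
from h import *
s=snap('side','pics/s14.png')
cv2.imwrite('pics/s14.png',cv2.resize(s['image'][140:290,200:330,::-1],None,fx=4,fy=4,interpolation=2))
W=pts(s);q=W[(np.hypot(W[...,0]-.412,W[...,1]+.236)<.022)&(W[...,2]>.065)&(W[...,2]<.1)];print(q.max(0),q.min(0))
s=snap('top');W=pts(s);np.savez('/tmp/top14.npz',**s)
q=W[(np.hypot(W[...,0]-.412,W[...,1]+.236)<.022)&(W[...,2]>.065)&(W[...,2]<.1)];print(len(q), q.max(0) if len(q) else '',q.min(0) if len(q) else '')
cv2.imwrite('pics/t14.png',cv2.resize(s['image'][140:240,140:350,::-1],None,fx=3.7,fy=3.7,interpolation=2))
E
```

```text
time: 29.98
tool_pos: [0.4114, -0.2364, 0.0856]
ee_rot: [-3.141, -0.001, 1.839]
wrist_force: [-0.9, 0.1, -0.4]
width: 0.0563
time: 30.4
tool_pos: [0.4136, -0.238, 0.1903]
ee_rot: [3.136, 0.007, 1.839]
wrist_force: [1.1, -0.7, 0.0]
width: 0.0565
time: 30.82
tool_pos: [0.4412, -0.1349, 0.2242]
ee_rot: [-3.139, -0.001, 1.842]
wrist_force: [-0.1, -0.6, -1.0]
width: 0.0567
[ 0.42594328 -0.21882778  0.08602683] [ 0.39433229 -0.25319608  0.06504469]
93 [ 0.42908174 -0.21798665  0.09019975] [ 0.39763888 -0.24832014  0.07123609]
```

View pics/s14.png

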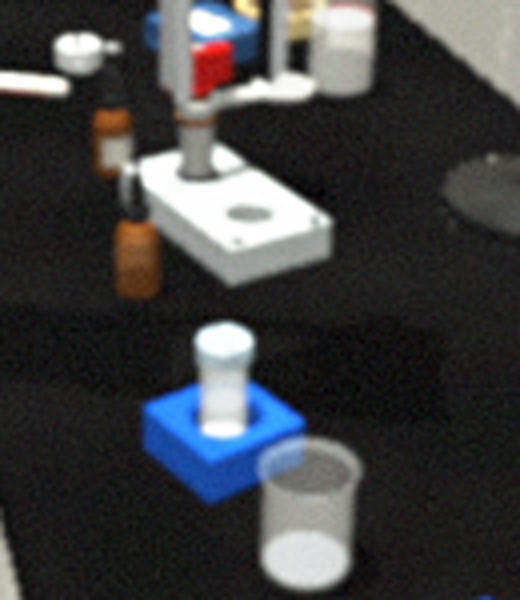

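View pics/t14.png

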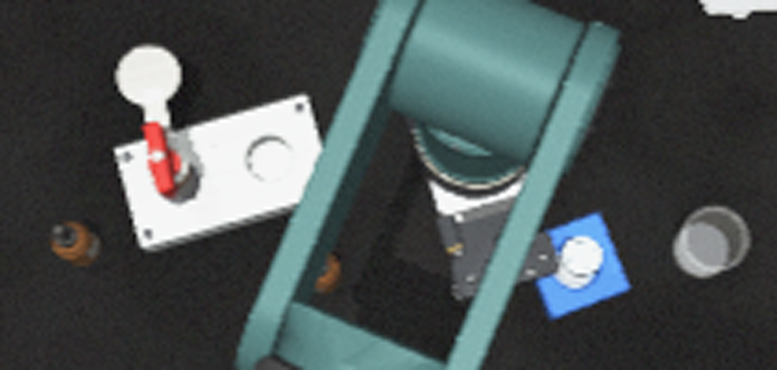

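The vial stands upright in the stand (cap top about 0.086 m), the keeper is open, and the droppers and beaker are in place. Handing in.

```bash
python3 -m inch '[{"linear":[0,0,0],"twist":0,"gripper":0.6},{"linear":[0,0,0],"twist":0,"gripper":0.6},{"linear":[0,0,0],"twist":0,"gripper":0.6}]'; python3 -c "
from bench import robot
print(robot.close_job())"
```

```text
time: 31.17
tool_pos: [0.4413, -0.1376, 0.2254]
ee_rot: [-3.141, -0.001, 1.837]
wrist_force: [0.1, -0.0, 1.2]
width: 0.0564
the job is handed in; nothing more can be done
None
```

The knob is free, the keeper is swung open, and the vial stands in the well of the 70 mm blue stand. I handed the job in at about 31 s of the 72 s allowed.

- **Freeing the knob:** I rocked it counterclockwise, clockwise, counterclockwise, clockwise, stopping hard each time at 0.40–0.43 N m (limit 0.6). On the fifth stroke, counterclockwise, I read no hard point at all. Torque stayed at or below about 0.18 N m from there on, so it was free. I then turned it to about 87° open.
- **Vial:** I gripped it by the cap and lifted it out. In the stand it met the floor at about 0.086 m tool height, the same as in the clamp, before I let go.
- **Last pictures:** The vial is upright with its cap top at about 0.086 m (expected 0.085) and its foot below the rim. The keeper is open, the droppers and beaker look where they were, and the gripper is well clear of everything.

**Disagreements:**
- The two cameras differed by about 3 mm on the stand's x position. I settled it by comparing the vial and the stand in the side view before lowering.
- While I gripped the vial in the clamp, the wrist read about 5 N upward and I did not find out why. It vanished on lifting.

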